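# Hold a spring clip open around the record card in a cellar box

### The job

Tip the loose lid of the wooden card box up by its tab so that the opposite edge stays on the box, then lift it off and lay it flat, right way up, on the table. Then squeeze the handles of the spring clip parked on the stand, take it off, and hold it jaws-down and squarely gaping around the middle of the top edge of the tall card in the box, with the card well between the jaws but the clip touching neither card nor box. Finish while still holding the clip squeezed wide open there; do not drop the lid or the clip, and leave the jar, tumbler and hammer alone.

Things in the scene. Friction and masses are not known exactly. Their poses are not given: they have to be found in the camera images.
- box: Fixed open plywood box, 110 (x) x 120 (y) x 70 mm high, walls and floor 5 mm. Origin: centre of its underside, on the table; z up; it may be turned about z. An upright record card stands across its middle. A low stack of paper cards, up to 41 mm above the table, fills x = -35 to -47 mm inside. At the start the lid is on it, with the same axes.
- card_edge (a point): Middle of the top edge of the upright white card fixed in the box: card 3 mm thick (along x), 80 mm wide (along y), top edge 67 mm above the table, 3 mm below the box rim, bare on both faces down to 19 mm above the table. Same axes as the box; hidden under the lid at the start.
- lid: Loose plywood lid, 90 to 180 g, 118 (x) x 128 (y) mm, board 6 mm thick, lying on the box rim with 4 mm overhang; under it a skirt 6 mm deep fits inside the box with 2 mm play. Origin: centre of the skirt's underside (64 mm above the table on the box, 0 when flat on the table); z up; board 6 to 12 mm above the origin. An upright tab stands near its +x edge (far from the robot at yaw 0).
- lid_tab (a point): Top centre of the lid's upright dark tab, at x = +50 mm, z = 42 mm in the lid's axes: tab 12 mm thick (x), 26 mm wide (y), 30 mm high above the board.
- stand: Fixed parking stand: dark wooden foot 70 x 90 x 12 mm with a thin upright steel strip in its middle, 3 mm thick (x), 40 mm wide (y), top 55 mm above the table. Origin: centre of the underside; it may be turned about z. The clip starts clamped on the strip, with the same axes.
- clip: Steel spring clip like a large clothes-peg, about 50 g, 24 mm wide (y): two mirrored levers on a pin 30 mm long. Origin: the pin's centre, 80 mm above the table at the start; z up towards the handles, x the direction in which jaws and handles move, y along the pin. Two flat jaws 3 mm thick run down to 45 mm below the pin.
- clip_handles (a point): Point of the clip 40 mm above the pin, midway between the two handle ends: black round bars 8 mm in diameter, 26 mm long along y, 48 mm over their outsides at the start. Pressing them together along x opens the jaws: 4 N at first, 8 N at the stop, where they are 17 mm over the outsides and 44 mm above the pin, and the jaw tips are 35 mm apart.
- jaw_a (a joint): Angle of one clip lever: 0 clamped on a 3 mm strip or card, -0.03 fully shut, 0.36 at the open stop (rad). The gap between the jaw tips is about 3 mm + 90 mm x the angle. Spring-loaded shut.
- jaw_b (a joint): The same for the mirrored lever; the two are geared together and move alike.
- jar: Amber jar with steel cap, 72 mm diameter, 95 mm high, standing loose; origin centre of underside. Bystander.
- tumbler: Steel tumbler, 68 mm diameter, 80 mm high, standing loose; origin centre of underside. Bystander.
- hammer: Hammer lying on the table, 200 mm long along its x (head at +x); origin at its underside. Bystander.

How it is judged (in metres and radians):
On the way, in this order (a step that is already met when the one before it is completed fails the run):
1. the lid is tipped up (over 0.15 rad) with an edge still on the box (angle between lid's own z axis and vertical above 0.15 rad and contact force between lid and box above 0.05 N and contact force between the fingers and lid above 0.5 N), for 0.1 s.
2. the lid lies flat and right way up on the table, let go, clear of the box (height (world z) of lid below 0.006 m and angle between lid's own z axis and vertical below 0.06 rad and contact force between lid and box below 0.05 N and contact force between the fingers and lid below 0.05 N and linear speed of lid below 0.03 m/s), for 0.2 s.
3. the clip is squeezed open and lifted off the stand (value of joint each of jaw_a, jaw_b above 0.2 rad and contact force between the fingers and clip above 3 N and height (world z) of clip above 0.095 m and contact force between clip and stand below 0.05 N), for 0.2 s.
At the end, for the whole second after the job is handed in: Fingers hold the clip (over 3 N), levers past 0.2 rad, upright and square within 0.2 rad, touching no card, box, lid or stand; card edge 4 to 37 mm below the pin, within 7 mm of mid-gape and 20 mm of mid-edge. Lid flat on the table, right way up, let go, off the box; both still (all of step 2 and value of joint each of jaw_a, jaw_b above 0.2 rad and contact force between the fingers and clip above 3 N and x of card_edge in the frame of clip between -0.007 and 0.007 m and y of card_edge in the frame of clip between -0.02 and 0.02 m and z of card_edge in the frame of clip between -0.037 and -0.004 m and angle between the x axis of clip and the x axis of box, either way round below 0.2 rad and angle between clip's own z axis and vertical below 0.2 rad and contact force between clip and box below 0.1 N and contact force between clip and lid below 0.1 N and contact force between clip and stand below 0.1 N and linear speed of clip below 0.03 m/s); the arm keeps its last pose, push and grip.
It fails at once if the jar is pushed over 25 mm away or knocked over (distance of jar from where it was at the start of the episode above 0.025 m or angle between jar's own z axis and vertical above 0.35 rad).
It fails at once if the tumbler is pushed over 25 mm away or knocked over (distance of tumbler from where it was at the start of the episode above 0.025 m or angle between tumbler's own z axis and vertical above 0.35 rad).
It fails at once if the hammer is pushed over 25 mm away (distance of hammer from where it was at the start of the episode above 0.025 m).
It fails at once if the lid is dropped or thrown (falls free faster than 0.8 m/s) (linear speed of lid above 0.8 m/s and contact force between the fingers and lid below 0.05 N).
It fails at once if the clip is dropped or thrown (falls free faster than 0.8 m/s) (linear speed of clip above 0.8 m/s and contact force between the fingers and clip below 0.05 N).
It also fails if it takes over 59 s, if anything falls off the work surface, if the arm or the gripper's body presses on something with over 40 N, if the wrist force passes 120 N, or if a joint passes its speed limit or range.

### The arm

A 6-joint arm with a two-finger parallel gripper is mounted at the origin on the work surface. World frame = base frame: x ahead of the robot, y to its left, z up, the work surface at z = 0. Lengths are in mm, angles in rad, forces in N, time in s.
With the tool pointing down it reaches from about 200 to 875 mm from the base axis. Payload 3.4 kg.
Tool frame: the origin (TCP) lies on the centre line of the jaws, within the pads' length; the fingertips stand 19 mm ahead of it and the grasp point (between the pads) is the TCP; z points along the fingers, y is the direction in which the jaws open and shut (so a half turn about z gives the same grasp; the last joint's range is limited). The gripper opens to 94 mm and grips with 3 to 60 N. Pads are 16 mm wide; open, the fingers measure 119 mm over their backs; the gripper's body (75 mm by 177 mm) begins 78 mm behind the grasp point.
Start: joints at [-1.393, 0.276, 1.505, -0, 1.361, -0.121], TCP at [169.264, -549.56, 192.993] pointing down, gripper open.
Joint ranges: [-2.89, 2.89], [-0.75, 2.08], [0.22, 2.7], [-1.18, 4.32], [0.11, 2.71], [-2.7, 2.7]. Speed limits (rad/s): [2.57, 2.57, 3.14, 3.14, 3.14, 3.14].

### API

Orientations are given as [roll, pitch, yaw] about the fixed x, y, z axes, in that order (R = Rz(yaw) Ry(pitch) Rx(roll)).
In Python, from bench import robot gives the robot as it stands.
- The arm moves only by the tool jog_arm, never from a script. Its arguments are lists of equal length, an entry for each row: "slide": the shift along the world's x, y, z in cm, a list of three; "delta_rot": the turn, a rotation vector about the world's x, y, z in rad, a list of three; "fingers": the opening, from 0 (shut) to 1 (fully open). In form: {"slide": [[tx, ty, tz], ...], "delta_rot": [[wx, wy, wz], ...], "fingers": [fingers, ...]}. A call has 1 to 12 rows; each row shifts and turns the commanded pose from where the row before left it; what a row does not reach is not made up. A row lasts 1/8 s, in which the tool goes at most 62.5 mm and 10.7 degrees, less where a joint would pass 70% of its speed; a pose out of reach is approached as far as the arm can. A call with a gripper value outside its range is refused whole. The fingers move at their own pace and stop on an object; "grip_force" is the grip in N (left out, the last holds). Time passes only in rows, so rows that do not move let the fingers close. It gives the time, the measured TCP pose, the force and the opening at its end, in the units of the state.
- robot.sense(): the state, without advancing time (a new reading comes with each control period).
- robot.read_camera(name): name is "side" or "top"; returns a dict with "frame" (400x640x3 uint8, red, green, blue), "fx", "fy", "cx", "cy" (pixels), "k1" (the pictures are not rectified: a ray, as slopes to the right and down, at radius r is drawn at 1 + k1 r^2 times it, then the intrinsics apply), "rvec" (rotation vector, rad) and "tvec" (3), from world to camera coordinates, as OpenCV has them. Camera axes: x right, y down, z forward; pixel columns grow to the right and rows downward; lengths in mm; the calibration is good to about 2 mm. A picture is of the moment at which its call begins. There is no depth.
- robot.job_done(): hands the job in, once; it reports no verdict.
The state is a dict: "time_s": time; "joints": joint angles; "dq": joint speeds; "joint_efforts": joint torques, N m; "tcp_pos": TCP position; "eef_rot": TCP orientation; "ft_force": force on the tool from outside, world axes, zero at the start; "ft_torque": the same for the moment, N m; "opening": finger opening in mm.
Only numpy, scipy, OpenCV 4.12 (cv2) and the standard library are available. Lean on these libraries where they do the work, as an engineer would, in place of code of your own. Each camera call takes 0.05 s, during which the arm holds its last target.

## Working session

There is one attempt and no reset: what is moved stays moved. The work goes in short steps, Python scripts to look and compute and a tool call to move; the robot and the scene stay as the last step left them, time stands still between calls to the robot, and variables do not carry over. Pictures are saved under pics/ and viewed, and the job is handed in when it is done.

Besides the shell and the picture viewer there is one more tool, called after "Emit:" as name(argument=value, ...), one argument or row to a line, values as JSON. jog_arm: Moves the arm, as the interface text tells. Its arguments: {"type":"object","properties":{"slide":{"type":"array"},"delta_rot":{"type":"array"},"fingers":{"type":"array"},"grip_force":{"type":"number"}},"required":["slide","delta_rot","fingers"]}

```bash
mkdir -p pics; ls
python3 - <<'E'
from bench import robot
import cv2,json
print(robot.sense())
for n in("side","top"):
    d=robot.read_camera(n); cv2.imwrite(f"pics/{n}0.png",d["frame"][:,:,::-1]); print({k:v for k,v in d.items() if k!="frame"})
E
```

```text
pics
{'time_s': 0.0, 'joints': array([-1.39300729e+00,  2.76590350e-01,  1.50608001e+00,  2.38849573e-05,
        1.36068638e+00, -1.20979424e-01]), 'dq': array([-0.00035091,  0.00064895,  0.00102874, -0.00103052, -0.00037606,
       -0.00013872]), 'joint_efforts': array([ 5.73582365e-04, -4.04592347e+01, -2.37226510e+01,  7.01153744e-02,
        3.42840899e-02, -1.40507327e-04]), 'tcp_pos': array([ 169.16236088, -548.96423312,  192.12857255]), 'eef_rot': array([-3.13984428e+00, -2.36077761e-04,  2.98763254e-01]), 'ft_force': array([-0.04809668,  0.16286307,  0.47714514]), 'ft_torque': array([-0.00404751, -0.02063143,  0.02348764]), 'opening': 94.42305389885983}
{'fx': 466.1541180273902, 'fy': 466.1541180273902, 'cx': 323.60046495704904, 'cy': 198.07911013924524, 'k1': -0.08134397011685056, 'rvec': array([ 0.89490558, -2.40488183,  1.2314543 ]), 'tvec': array([468.74893414, 309.1364447 , 696.8534382 ])}
{'fx': 361.9114566599223, 'fy': 361.9114566599223, 'cx': 315.3168446925821, 'cy': 193.7728812141401, 'k1': -0.057508445847407726, 'rvec': array([ 2.16476606, -2.12215317,  0.16381574]), 'tvec': array([ -2.74647762, 596.12853683, 884.63552913])}
```

View pics/side0.png

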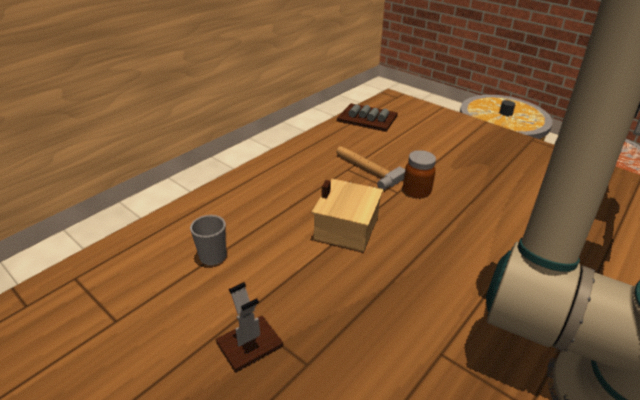

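View pics/top0.png

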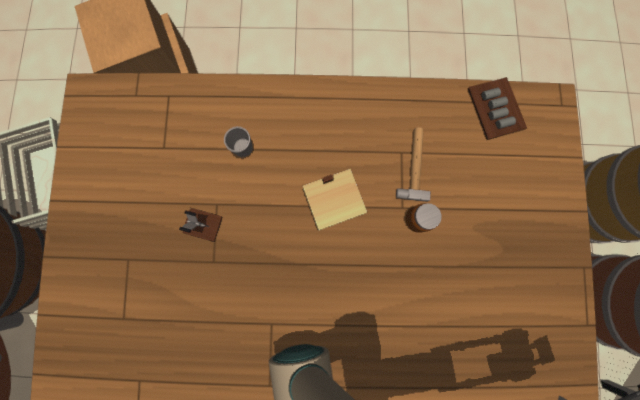

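The top view shows the lid around (334,200) with its tab at (328,180), and the stand with clip at (202,225). The tumbler is at (238,140), the jar at (427,217), and the hammer at (415,165). I'll zoom in on these.

```bash
cat > h.py <<'E'
import numpy as np,cv2
from bench import robot
class Cam:
    def __init__(s,n):
        d=robot.read_camera(n); s.im=d["frame"][:,:,::-1].copy()
        s.K=np.array([[d["fx"],0,d["cx"]],[0,d["fy"],d["cy"]],[0,0,1]]); s.D=np.array([d["k1"],0,0,0,0.])
        s.r=np.array(d["rvec"]);s.t=np.array(d["tvec"]);s.R=cv2.Rodrigues(s.r)[0]
    def proj(s,P): return cv2.projectPoints(np.array(P,float).reshape(-1,3),s.r,s.t,s.K,s.D)[0].reshape(-1,2)
    def unproj(s,uv,z):
        n=cv2.undistortPointsIter(np.array(uv,float).reshape(-1,1,2),s.K,s.D,None,None,(3,50,1e-9)).reshape(-1,2)
        C=-s.R.T@s.t; d=np.c_[n,np.ones(len(n))]@s.R
        return C+d*((z-C[2])/d[:,2])[:,None]
    def crop(s,x,y,w,h,k,name,im=None):
        im=s.im if im is None else im
        cv2.imwrite("pics/"+name,cv2.resize(im[y:y+h,x:x+w],None,fx=k,fy=k,interpolation=cv2.INTER_CUBIC))
E
python3 - <<'E'
from h import *
c=Cam("top"); c.crop(295,160,80,75,8,"t_lid.png"); c.crop(170,195,64,56,10,"t_st.png")
s=Cam("side"); s.crop(300,170,90,85,7,"s_lid.png"); s.crop(205,275,90,95,6,"s_st.png")
E
```

```text
(no output)
```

View pics/t_lid.png

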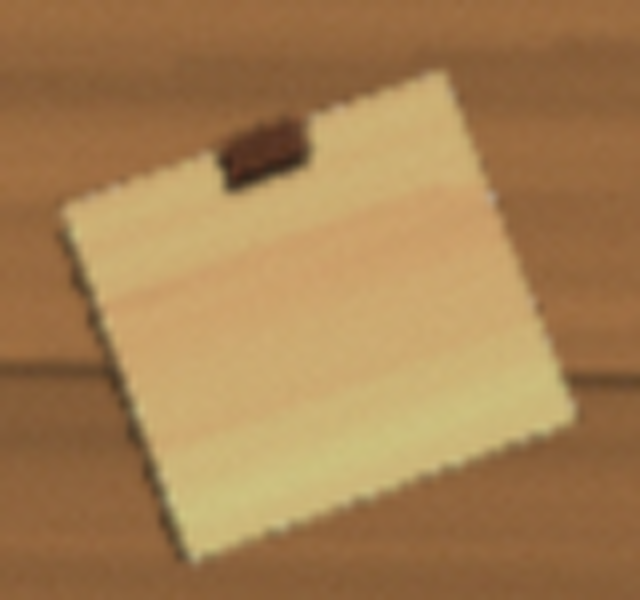

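View pics/t_st.png

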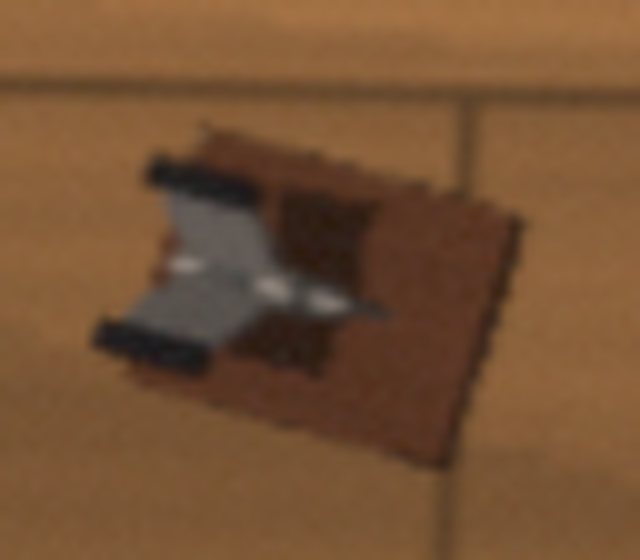

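View pics/s_lid.png

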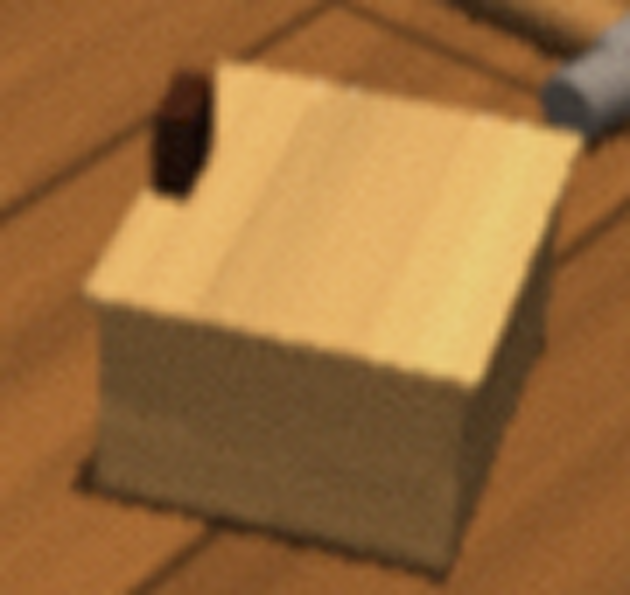

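View pics/s_st.png

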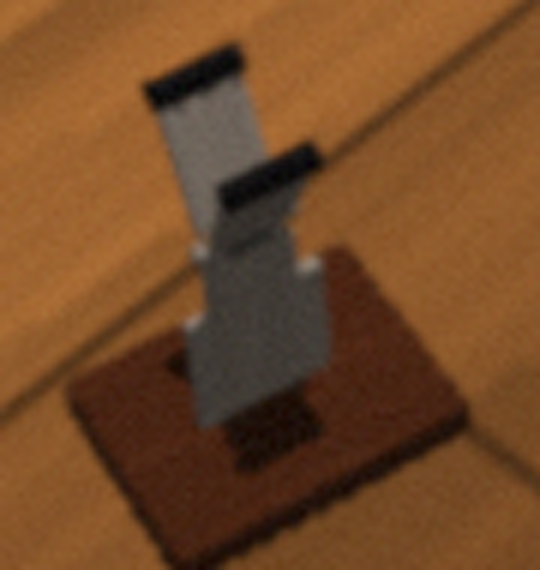

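```bash
cat > fit.py <<'E'
from h import *
from scipy.optimize import least_squares
def cr(p,x,y,k): return (np.array(p,float)+.5)/k-.5+[x,y]
def fit(obs,x0):
    def f(q):
        c,s_=np.cos(q[2]),np.sin(q[2]);r=[]
        for cam,P,uv in obs:
            P=np.array(P,float);W=np.c_[P[:,0]*c-P[:,1]*s_+q[0],P[:,0]*s_+P[:,1]*c+q[1],P[:,2]]
            r.append((cam.proj(W)-uv).ravel())
        return np.concatenate(r)
    o=least_squares(f,x0); return o.x,o.fun.reshape(-1,2)
E
python3 - <<'E'
from fit import *
t=Cam("top");s=Cam("side"); np.set_printoptions(precision=3,suppress=True)
def rect(a,b,z): return [(a,b,z),(a,-b,z),(-a,-b,z),(-a,b,z)]
T=(t,rect(59,64,76),cr([(64,212),(443,72),(577,418),(192,562)],295,160,8))
TT=(t,[(44,13,106),(44,-13,106),(56,-13,106)],cr([(230,188),(310,152),(300,118)],295,160,8))
S=(s,rect(59,64,76),cr([(90,292),(218,65),(582,135),(473,385)],300,170,7))
x0=np.r_[t.unproj(T[2].mean(0),76)[0][:2],-.35*-1]
for o in ([T],[S],[T,S],[T,S,TT]): print("lid",*fit(o,x0))
T=(t,rect(35,45,12),cr([(205,130),(522,215),(445,468),(130,375)],170,195,10))
S=(s,rect(35,45,12),cr([(70,388),(340,245),(465,412),(185,548)],205,275,6))
x0=np.r_[t.unproj(T[2].mean(0),12)[0][:2],-.2]
for o in ([T],[S],[T,S]): print("stand",*fit(o,x0))
hb=[(20,0,122),(-20,0,122)]
H=(t,hb,cr([(203,183),(155,350)],170,195,10)); HS=(s,hb,cr([(195,75),(270,178)],205,275,6))
for o in ([H],[HS],[H,HS]): print("clip",*fit(o,x0))
for n,uv,z in (("tumb",(238,138),80),("jar",(428,216),95),("ham",(413,195),20),("hamtail",(419,130),10)): print(n,t.unproj([uv],z))
E
```

```text
lid [579.67  -38.614   0.374] [[-0.501 -0.428]
 [ 0.017 -0.319]
 [ 0.485  0.309]
 [-0.003  0.398]]
lid [579.285 -36.124   0.374] [[-1.27   0.239]
 [ 0.225 -0.52 ]
 [ 0.12   0.18 ]
 [ 0.932 -0.146]]
lid [579.768 -37.607   0.374] [[-0.899 -0.486]
 [-0.372 -0.359]
 [ 0.073  0.274]
 [-0.426  0.344]
 [-0.959 -0.193]
 [ 0.477 -0.876]
 [ 0.32  -0.201]
 [ 1.181 -0.614]]
lid [579.354 -37.678   0.374] [[-0.874 -0.323]
 [-0.343 -0.197]
 [ 0.101  0.443]
 [-0.401  0.513]
 [-0.782 -0.126]
 [ 0.643 -0.82 ]
 [ 0.498 -0.141]
 [ 1.373 -0.541]
 [-0.041 -0.933]
 [ 0.042 -0.097]
 [-0.463 -0.416]]
stand [513.869 306.657  -0.243] [[-0.005 -0.513]
 [ 0.335 -0.17 ]
 [ 0.223  0.227]
 [-0.558  0.435]]
stand [513.147 309.654  -0.246] [[-1.398 -1.029]
 [ 1.001 -1.15 ]
 [ 1.483 -1.387]
 [-1.     2.878]]
stand [513.547 308.734  -0.245] [[-0.749 -0.433]
 [-0.437 -0.028]
 [-0.603  0.357]
 [-1.355  0.5  ]
 [-1.129 -1.471]
 [ 1.19  -1.59 ]
 [ 1.702 -1.9  ]
 [-0.689  2.358]]
clip [513.42  307.283  -0.217] [[-0.016  0.063]
 [ 0.016 -0.062]]
clip [512.073 310.708  -0.258] [[ 0.083  0.182]
 [-0.08  -0.167]]
clip [512.844 309.501  -0.247] [[-0.72   0.351]
 [-1.181  0.096]
 [ 0.217 -0.446]
 [ 0.299 -0.968]]
tumb [[730.051 208.236  80.   ]]
jar [[ 539.487 -264.986   95.   ]]
ham [[ 601.805 -249.882   20.   ]]
hamtail [[ 785.288 -273.687   10.   ]]
```

Emit:
jog_arm(
  slide=[
    [3.8,4.4,-0.1],
    [3.8,4.4,-0.1],
    [3.8,4.4,-0.1],
    [3.8,4.4,-0.1],
    [3.8,4.4,-0.1],
    [3.8,4.4,-0.1],
    [3.8,4.4,-0.1],
    [3.8,4.4,-0.1],
    [3.8,4.4,-0.1],
    [3.8,4.4,-0.1],
    [3.8,4.4,-0.1],
    [3.8,4.4,-0.1],
  ],
  delta_rot=[
    [0,0,0.137],
    [0,0,0.137],
    [0,0,0.137],
    [0,0,0.137],
    [0,0,0.137],
    [0,0,0.137],
    [0,0,0.137],
    [0,0,0.137],
    [0,0,0.137],
    [0,0,0.137],
    [0,0,0.137],
    [0,0,0.137],
  ],
  fingers=[0.5,0.5,0.5,0.5,0.5,0.5,0.5,0.5,0.5,0.5,0.5,0.5],
  grip_force=30,
)

```text
time_s: 1.8
tcp_pos: [626.4, -20.0, 180.9]
eef_rot: [3.141, 0.0, 1.948]
ft_force: [0.3, -0.6, -0.1]
opening: 47.1
```

Emit:
jog_arm(
  slide=[
    [0,0,0],
  ],
  delta_rot=[
    [0,0,0],
  ],
  fingers=[0.5],
)

```text
time_s: 1.92
tcp_pos: [627.3, -18.2, 180.1]
eef_rot: [3.141, -0.001, 1.948]
ft_force: [-0.6, 0.1, -0.8]
opening: 46.6
```

Emit:
jog_arm(
  slide=[
    [-0.1,-0.1,-2.0],
    [0,0,-2.0],
    [0,0,-2.0],
    [0,0,-1.4],
    [0,0,-0.7],
    [0,0,0],
  ],
  delta_rot=[
    [0,0,0],
    [0,0,0],
    [0,0,0],
    [0,0,0],
    [0,0,0],
    [0,0,0],
  ],
  fingers=[0.5,0.5,0.5,0.5,0.5,0.5],
)

```text
time_s: 2.68
tcp_pos: [624.0, -22.8, 99.8]
eef_rot: [-3.141, -0.0, 1.942]
ft_force: [-0.2, 0.3, -0.9]
opening: 47.3
```

Run:
```python
from h import *
c=Cam("top"); c.crop(280,140,100,100,6,"t1.png"); print(robot.sense()["tcp_pos"],robot.sense()["ft_force"])
s=Cam("side"); s.crop(270,110,130,130,5,"s1.png")
```

```text
[624.48094943 -22.81271045 100.37145869] [0.43387225 0.28969813 0.12307252]
```

View pics/s1.png

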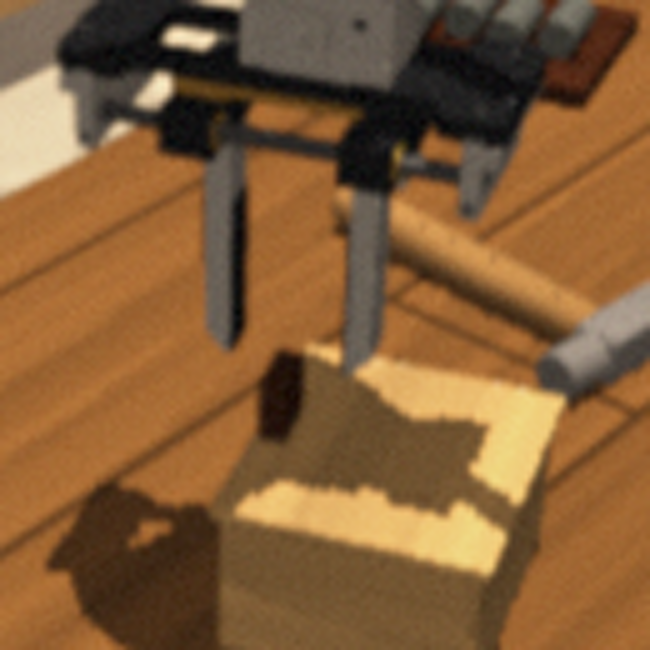

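Run:
```python
from h import *
s=Cam("side");t=Cam("top")
q=robot.sense();p=q["tcp_pos"];print(p,q["joints"])
u=np.array([np.cos(.374),np.sin(.374),0])
for d in (-36,-24,0,24,36):
  P=p+u*d+[0,0,-19]; print(d,(s.proj(P)-[270,110])*5, (t.proj(P)-[280,140])*6)
print((s.proj([626,-19.4,106])-[270,110])*5,(t.proj([626,-19.4,106])-[280,140])*6)
```

```text
[624.83072655 -22.65228584 100.75666518] [-1.47494036e-01  4.10263822e-01  1.53611019e+00  4.98945453e-05
  1.19366301e+00 -5.19437440e-01]
-36 [[368.99863102 427.23748608]] [[321.12965874 322.80655465]]
-24 [[341.59879546 421.38437455]] [[310.81963001 295.7945077 ]]
0 [[287.2862303  409.78462123]] [[290.30958073 242.07597251]]
24 [[233.62586352 398.32731138]] [[269.94899598 188.77171818]]
36 [[207.04109008 392.65221548]] [[259.8257518  162.27740427]]
[[281.56634551 364.48505567]] [[284.60197921 227.79260652]]
```

View pics/t1.png

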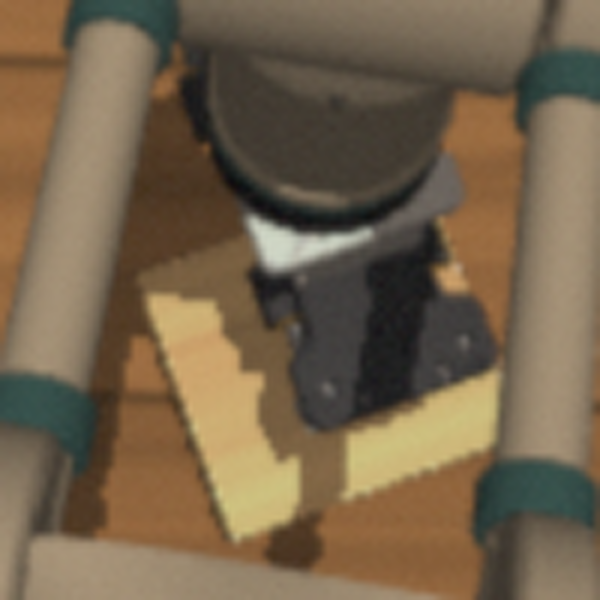

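Run:
```python
from h import *
s=Cam("side")
q=robot.sense();p=q["tcp_pos"]
u=np.array([np.cos(.374),np.sin(.374),0]);v=np.array([-u[1],u[0],0])
im=cv2.resize(s.im[90:240,260:410],None,fx=5,fy=5,interpolation=cv2.INTER_CUBIC)
def L(a,b,c):
    a,b=[tuple(np.round((s.proj(x)[0]-[260,90]+.5)*5).astype(int)) for x in(a,b)];cv2.line(im,a,b,c,1,cv2.LINE_AA)
for d in(-36,-24,24,36):
  for w in(-8,8): L(p+u*d+v*w+[0,0,-19],p+u*d+v*w+[0,0,78],(0,255,0))
for a in (-1,1):
    L(p+u*88*a-v*37+[0,0,78],p+u*88*a+v*37+[0,0,78],(0,0,255));L(p-u*88+v*37*a+[0,0,78],p+u*88+v*37*a+[0,0,78],(0,0,255))
c=np.array([579.5,-37.7,0])
for a in(44,56):
  for b in (-13,13): L(c+u*a+v*b+[0,0,76],c+u*a+v*b+[0,0,106],(255,255,0))
cv2.imwrite("pics/s1o.png",im)
```

```text
(no output)
```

View pics/s1o.png

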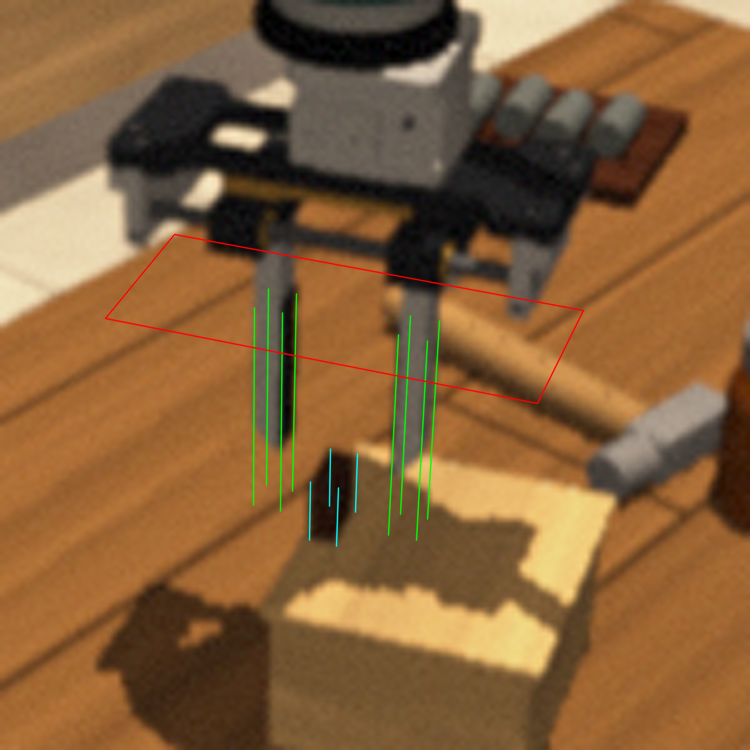

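```bash
cat > ov.py <<'E'
from h import *
def ov(cam,x,y,w,h,k,name,yaw,off=(0,0,0),op=None):
    q=robot.sense();p=q["tcp_pos"]+np.array(off);op=(op or q["opening"])/2
    u=np.array([np.cos(yaw),np.sin(yaw),0]);v=np.array([-u[1],u[0],0])
    im=cv2.resize(cam.im[y:y+h,x:x+w],None,fx=k,fy=k,interpolation=cv2.INTER_CUBIC)
    def L(a,b,c):
        a,b=[tuple(np.round((cam.proj(z)[0]-[x,y]+.5)*k).astype(int)) for z in(a,b)];cv2.line(im,a,b,c,1,cv2.LINE_AA)
    for d in(-op-12,-op,op,op+12):
      for w_ in(-8,8): L(p+u*d+v*w_+[0,0,-19],p+u*d+v*w_+[0,0,78],(0,255,0))
    for a in (-1,1):
        L(p+u*88*a-v*37+[0,0,78],p+u*88*a+v*37+[0,0,78],(0,0,255));L(p-u*88+v*37*a+[0,0,78],p+u*88+v*37*a+[0,0,78],(0,0,255))
    cv2.imwrite("pics/"+name,im)
E
python3 - <<'E'
from ov import *
t=Cam("top"); ov(t,260,110,140,140,5,"t1o.png",.374)
E
```

```text
(no output)
```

View pics/t1o.png

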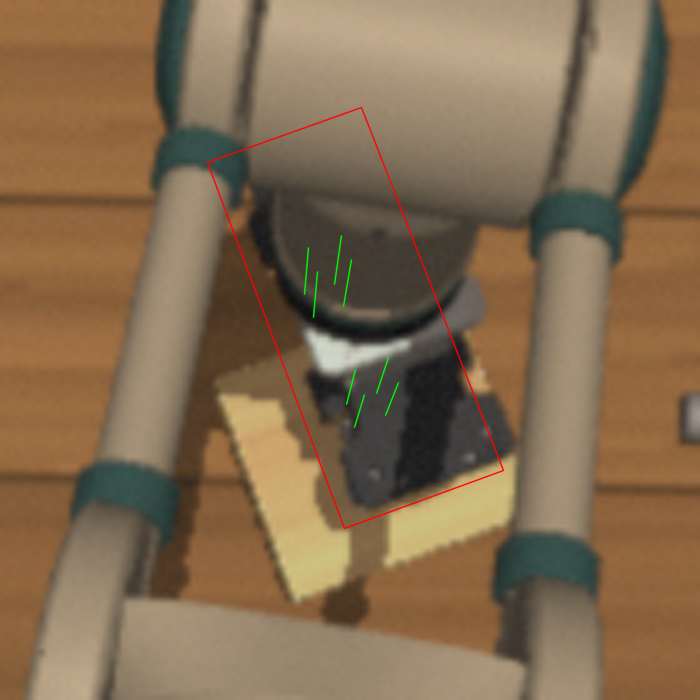

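Emit:
jog_arm(
  slide=[
    [0,0,-0.3],
    [0,0,-0.2],
    [0,0,0],
  ],
  delta_rot=[
    [0,0,0],
    [0,0,0],
    [0,0,0],
  ],
  fingers=[0.5,0.5,0.5],
)

```text
time_s: 3.35
tcp_pos: [624.0, -22.5, 94.6]
eef_rot: [-3.141, -0.0, 1.943]
ft_force: [-0.1, 0.0, -0.1]
opening: 46.9
```

Emit:
jog_arm(
  slide=[
    [0,0,-0.2],
    [0,0,0],
  ],
  delta_rot=[
    [0,0,0],
    [0,0,0],
  ],
  fingers=[0.5,0.5],
)

```text
time_s: 3.6
tcp_pos: [624.1, -22.5, 92.8]
eef_rot: [-3.141, -0.0, 1.943]
ft_force: [-0.5, -0.3, 0.1]
opening: 47.1
```

Emit:
jog_arm(
  slide=[
    [0,0,-0.3],
    [0,0,-0.3],
    [0,0,0],
  ],
  delta_rot=[
    [0,0,0],
    [0,0,0],
    [0,0,0],
  ],
  fingers=[0.5,0.5,0.5],
)

```text
time_s: 3.98
tcp_pos: [624.0, -22.5, 86.6]
eef_rot: [-3.141, -0.0, 1.943]
ft_force: [0.0, -0.2, -0.0]
opening: 46.8
```

Run:
```python
from ov import *
t=Cam("top"); ov(t,260,110,140,140,5,"t2o.png",.374,(0,0,20))
s=Cam("side"); ov(s,270,130,110,100,7,"s2o.png",.374,(0,0,20)); print(robot.sense()["tcp_pos"],robot.sense()["ft_force"])
a=np.array([[624,-22,75.]]);
for d in np.eye(3)*10: print((s.proj(a+d)-s.proj(a))[0],(t.proj(a+d)-t.proj(a))[0])
```

```text
[624.2588592  -22.56546003  86.91071354] [ 0.01382546  0.08868646 -0.13364389]
[-3.61016777 -1.83596367] [ 0.05675864 -3.92642628]
[-3.04816479  2.07430688] [-4.0000109  -0.07999734]
[ 0.1194112  -3.85737135] [ 0.15226961 -0.74779734]
```

View pics/s2o.png

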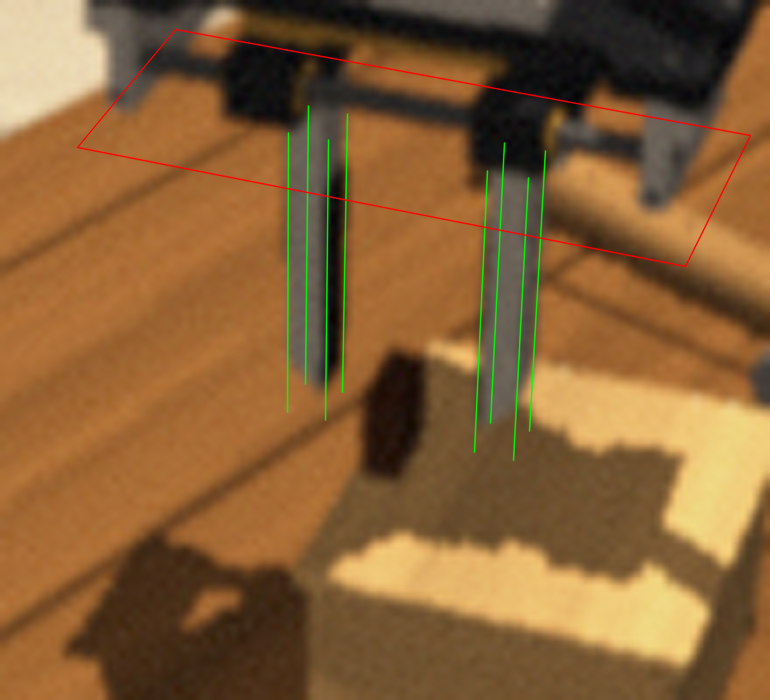

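View pics/t2o.png

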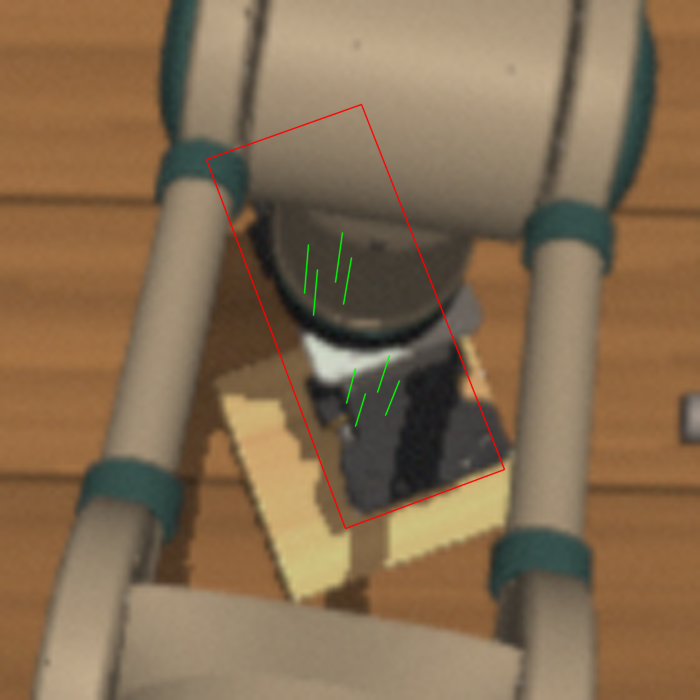

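Emit:
jog_arm(
  slide=[
    [0,0,-0.3],
    [0,0,-0.3],
    [0,0,-0.2],
    [0,0,-0.2],
    [0,0,0],
  ],
  delta_rot=[
    [0,0,0],
    [0,0,0],
    [0,0,0],
    [0,0,0],
    [0,0,0],
  ],
  fingers=[0.5,0.5,0.5,0.5,0.5],
)

```text
time_s: 4.7
tcp_pos: [624.1, -22.5, 76.8]
eef_rot: [-3.141, -0.0, 1.943]
ft_force: [-0.2, -0.0, 0.7]
opening: 46.5
```

Run:
```python
from ov import *
s=Cam("side"); ov(s,270,130,110,100,7,"s3o.png",.374,(3,-7,24)); print(robot.sense()["tcp_pos"],robot.sense()["ft_force"])
```

```text
[624.25010353 -22.54954001  76.89984244] [-0.02271974  0.20238557 -0.28199607]
```

View pics/s3o.png

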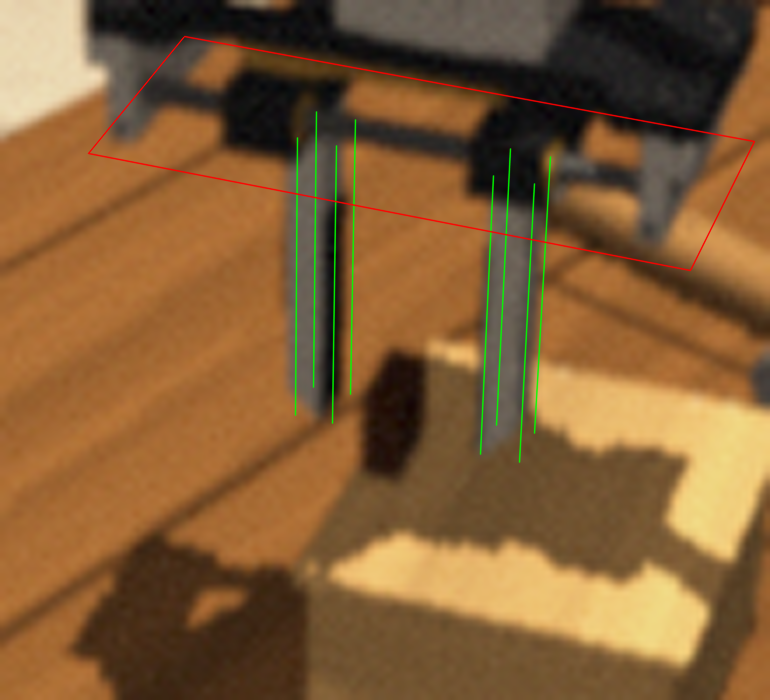

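Emit:
jog_arm(
  slide=[
    [0,0,-0.2],
    [0,0,-0.2],
    [0,0,0],
  ],
  delta_rot=[
    [0,0,0],
    [0,0,0],
    [0,0,0],
  ],
  fingers=[0.5,0.5,0.5],
)

```text
time_s: 5.12
tcp_pos: [624.1, -22.5, 72.7]
eef_rot: [-3.141, -0.0, 1.943]
ft_force: [0.8, 0.5, 0.1]
opening: 47.3
```

Emit:
jog_arm(
  slide=[
    [0,0,-0.15],
    [0,0,-0.15],
    [0,0,0],
  ],
  delta_rot=[
    [0,0,0],
    [0,0,0],
    [0,0,0],
  ],
  fingers=[0.5,0.5,0.5],
)

```text
time_s: 5.5
tcp_pos: [624.1, -22.6, 69.8]
eef_rot: [-3.141, -0.0, 1.943]
ft_force: [-0.1, -0.6, -0.2]
opening: 47.1
```

Emit:
jog_arm(
  slide=[
    [0,0,-0.15],
    [0,0,-0.15],
    [0,0,0],
  ],
  delta_rot=[
    [0,0,0],
    [0,0,0],
    [0,0,0],
  ],
  fingers=[0.5,0.5,0.5],
)

```text
time_s: 5.88
tcp_pos: [624.1, -22.5, 66.8]
eef_rot: [-3.141, -0.0, 1.943]
ft_force: [0.1, -0.1, 0.4]
opening: 47.3
```

Run:
```python
from ov import *
s=Cam("side"); ov(s,270,130,110,100,7,"s4o.png",.374,(6,-7,25)); 
t=Cam("top"); ov(t,260,110,140,140,5,"t4o.png",.374,(6,-7,25))
```

```text
(no output)
```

View pics/s4o.png

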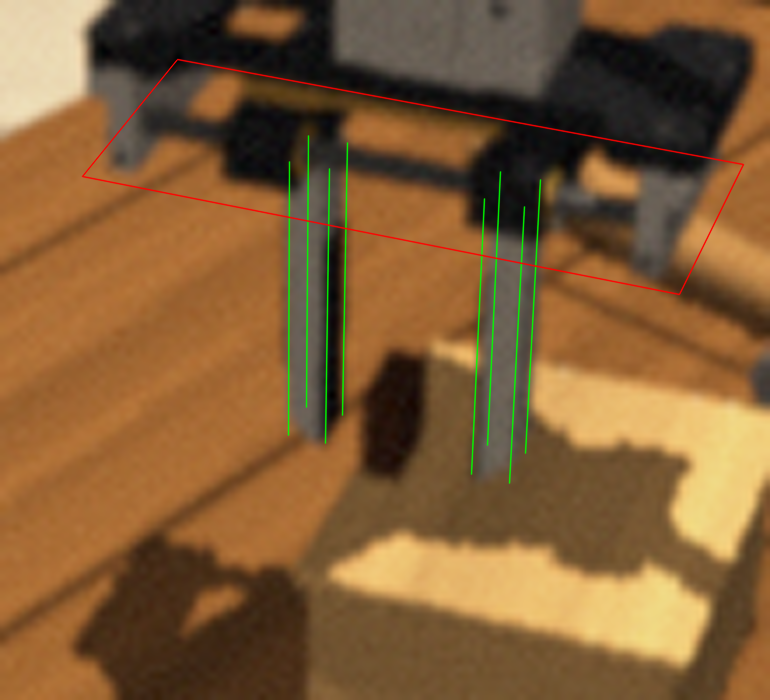

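View pics/t4o.png

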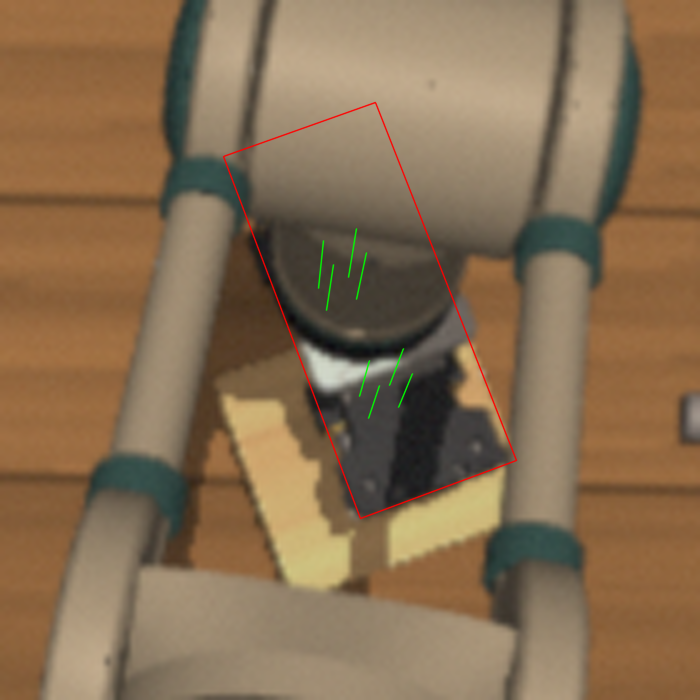

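Emit:
jog_arm(
  slide=[
    [0,0,-0.15],
    [0,0,-0.15],
    [0,0,0],
  ],
  delta_rot=[
    [0,0,0],
    [0,0,0],
    [0,0,0],
  ],
  fingers=[0.5,0.5,0.5],
)

```text
time_s: 6.35
tcp_pos: [624.2, -22.6, 63.9]
eef_rot: [-3.142, -0.0, 1.943]
ft_force: [0.1, 0.4, 0.2]
opening: 47.1
```

Emit:
jog_arm(
  slide=[
    [0,0,-0.15],
    [0,0,-0.15],
    [0,0,0],
  ],
  delta_rot=[
    [0,0,0],
    [0,0,0],
    [0,0,0],
  ],
  fingers=[0.5,0.5,0.5],
)

```text
time_s: 6.72
tcp_pos: [624.4, -22.6, 63.6]
eef_rot: [3.14, 0.001, 1.943]
ft_force: [-2.8, 0.7, 13.6]
opening: 47.3
```

Run:
```python
from ov import *
s=Cam("side"); s.crop(270,130,110,100,7,"s5.png"); print(robot.sense())
```

```text
{'time_s': 6.775, 'joints': array([-1.47402349e-01,  4.41253804e-01,  1.58569272e+00, -1.65439070e-04,
        1.11323725e+00, -5.19372020e-01]), 'dq': array([ 2.10935547e-05,  1.45144863e-03, -3.02041205e-04,  6.31196391e-04,
        7.81565770e-04,  2.02025606e-03]), 'joint_efforts': array([ -0.25923894, -39.4257617 , -18.55727255,   0.12844599,
        -1.44467287,  -0.04108853]), 'tcp_pos': array([624.38492306, -22.60783243,  63.63386182]), 'eef_rot': array([3.14044329e+00, 8.28209728e-04, 1.94283850e+00]), 'ft_force': array([-3.35472371,  0.2026337 , 13.1350963 ]), 'ft_torque': array([-0.05918368,  0.84163074, -0.02171609]), 'opening': 46.93014636167825}
```

View pics/s5.png

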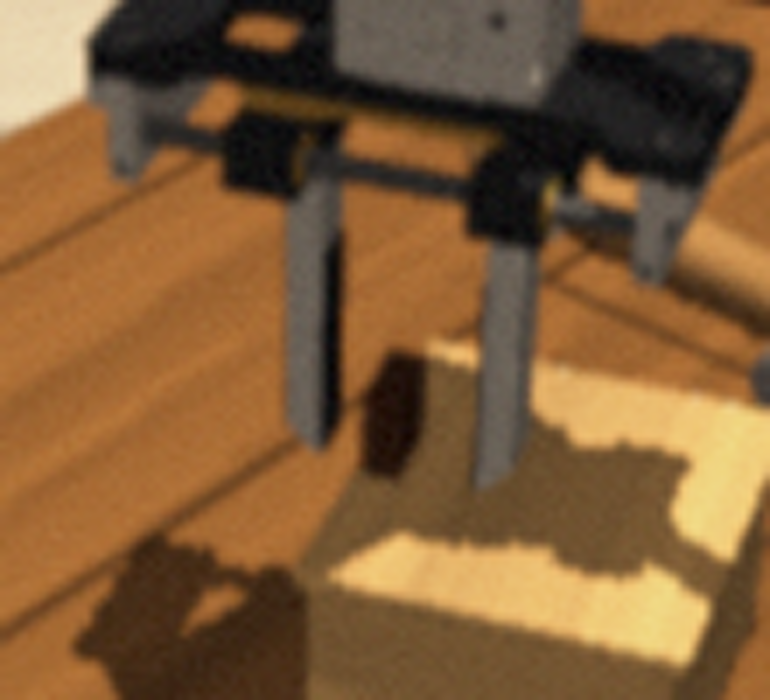

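Run:
```python
from fit import *
s=Cam("side"); p=cr([(313,427),(500,465),(406.5,446)],270,130,7); w=s.unproj(p,76); print(w, (w[0]+w[1])/2, np.linalg.norm(w[0]-w[1]), np.arctan2(*(w[0]-w[1])[1::-1]))
print(-s.R.T@s.t)
print(robot.sense()["tcp_pos"])
```

```text
[[654.15346873 -14.08343995  76.        ]
 [599.2291669  -36.73738791  76.        ]
 [626.49742376 -25.48891794  76.        ]] [626.69131782 -25.41041393  76.        ] 59.41279568000236 0.39119937903565066
[122.61966293 601.30484659 651.37740117]
[624.40039939 -22.60703229  63.63542567]
```

Emit:
jog_arm(
  slide=[
    [0,0,0.3],
    [0,0.2,0.3],
    [0,0.2,0],
    [0,0,0],
  ],
  delta_rot=[
    [0,0,0],
    [0,0,0],
    [0,0,0],
    [0,0,0],
  ],
  fingers=[0.5,0.5,0.5,0.4],
)

```text
time_s: 7.32
tcp_pos: [624.1, -18.3, 66.6]
eef_rot: [-3.141, -0.0, 1.943]
ft_force: [0.6, 0.3, 0.1]
opening: 40.2
```

Emit:
jog_arm(
  slide=[
    [0,0,0],
    [0,0,0],
    [0,0,0],
    [0,0,0],
    [0,0,0],
  ],
  delta_rot=[
    [0,0,0],
    [0,0,0],
    [0,0,0],
    [0,0,0],
    [0,0,0],
  ],
  fingers=[0.0,0.0,0.0,0,0],
)

```text
time_s: 7.95
tcp_pos: [625.0, -18.6, 67.1]
eef_rot: [3.14, 0.001, 1.943]
ft_force: [1.0, 0.0, -1.4]
opening: 11.6
```

Run:
```python
from ov import *
s=Cam("side"); s.crop(270,130,110,100,7,"s6.png"); print(robot.sense())
```

```text
{'time_s': 8.0, 'joints': array([-1.41099264e-01,  4.38668661e-01,  1.58039904e+00,  2.71560770e-04,
        1.12108510e+00, -5.13090884e-01]), 'dq': array([-1.26469973e-03,  1.98255890e-06, -6.16039791e-04, -1.48780139e-03,
       -1.03971902e-03,  6.47766729e-04]), 'joint_efforts': array([-1.58679262e-01, -4.75830889e+01, -1.99983913e+01, -2.05895375e-01,
        9.25597530e-01, -4.22909029e-02]), 'tcp_pos': array([624.95053825, -18.57382501,  67.10353784]), 'eef_rot': array([3.14021809e+00, 4.93562349e-04, 1.94266974e+00]), 'ft_force': array([ 2.71427073, -0.95472   , -0.52137836]), 'ft_torque': array([ 0.04556379, -0.56500593, -0.06016161]), 'opening': 11.90882971867947}
```

View pics/s6.png

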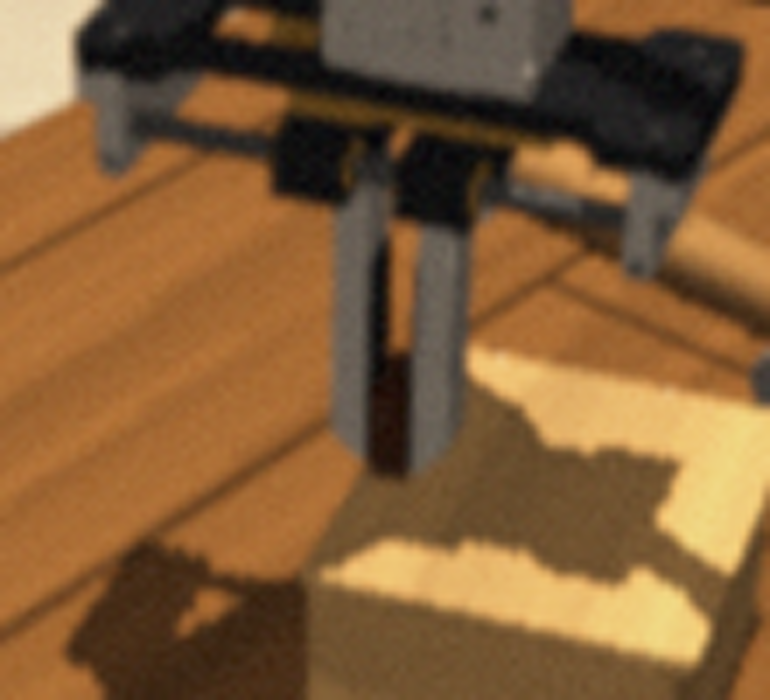

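Emit:
jog_arm(
  slide=[
    [-0.05,-0.02,0.25],
    [-0.05,-0.02,0.25],
    [0,0,0],
  ],
  delta_rot=[
    [0.009,-0.023,0],
    [0.009,-0.023,0],
    [0,0,0],
  ],
  fingers=[0,0,0],
  grip_force=45,
)

```text
time_s: 8.38
tcp_pos: [624.8, -18.8, 73.0]
eef_rot: [3.086, 0.001, 1.942]
ft_force: [4.5, 1.5, -2.8]
opening: 11.8
```

Run:
```python
from ov import *
s=Cam("side"); s.crop(270,130,110,100,7,"s7.png"); q=robot.sense();print(q["tcp_pos"],q["eef_rot"],q["ft_force"],q["ft_torque"])
```

```text
[624.8534298  -18.78080228  72.8905549 ] [3.08675018e+00 9.31526744e-04 1.94169782e+00] [ 4.87834236  1.78306927 -0.86953816] [ 0.37223289 -1.27334066 -0.09062461]
```

View pics/s7.png

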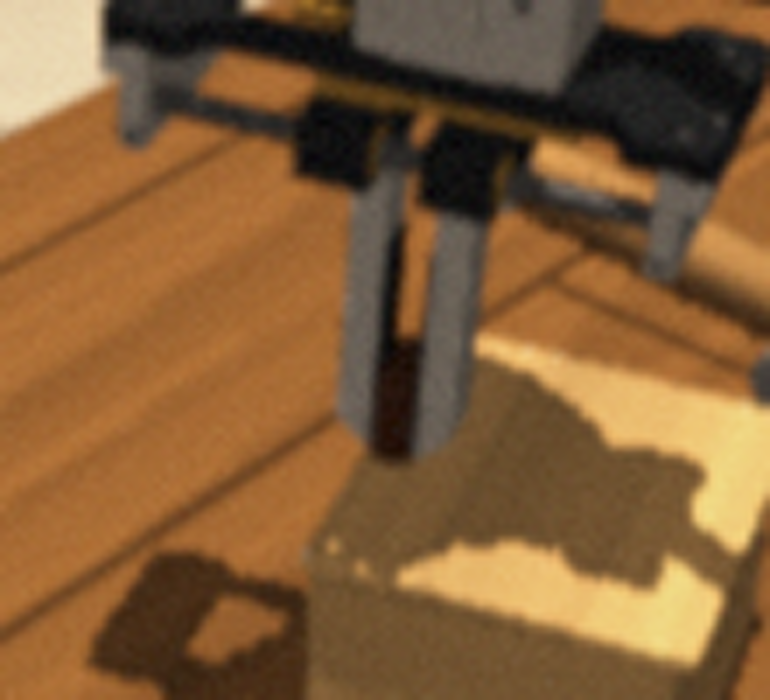

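Emit:
jog_arm(
  slide=[
    [0.1,0.04,0.26],
    [0,0,0.26],
    [0,0,0],
  ],
  delta_rot=[
    [0.009,-0.023,0],
    [0.009,-0.023,0],
    [0,0,0],
  ],
  fingers=[0,0,0],
)

```text
time_s: 8.8
tcp_pos: [624.5, -18.8, 77.8]
eef_rot: [3.04, 0.001, 1.942]
ft_force: [5.1, 1.3, -2.4]
opening: 11.7
```

Emit:
jog_arm(
  slide=[
    [0,0,0.26],
    [0,0,0.26],
    [0,0,0],
  ],
  delta_rot=[
    [0.009,-0.023,0],
    [0.009,-0.023,0],
    [0,0,0],
  ],
  fingers=[0,0,0],
)

```text
time_s: 9.18
tcp_pos: [624.0, -18.8, 82.7]
eef_rot: [2.992, 0.0, 1.942]
ft_force: [3.9, 0.2, -2.8]
opening: 11.8
```

Emit:
jog_arm(
  slide=[
    [0,0,0.26],
    [0,0,0.26],
    [0,0,0],
  ],
  delta_rot=[
    [0.009,-0.023,0],
    [0.009,-0.023,0],
    [0,0,0],
  ],
  fingers=[0,0,0],
)

```text
time_s: 9.55
tcp_pos: [623.2, -18.7, 87.5]
eef_rot: [2.944, -0.001, 1.942]
ft_force: [1.7, -0.9, -2.2]
opening: 11.5
```

Run:
```python
from ov import *
s=Cam("side"); s.crop(270,130,110,100,7,"s8.png"); q=robot.sense();print(q["tcp_pos"],q["eef_rot"],q["ft_force"],q["ft_torque"],q["opening"])
```

```text
[623.27569393 -18.59558699  87.37246469] [ 2.94504210e+00 -9.62284829e-04  1.94252038e+00] [ 1.73071901 -0.77771409 -1.4701849 ] [-0.08489771 -0.40735942 -0.02855054] 11.575419696512789
```

View pics/s8.png

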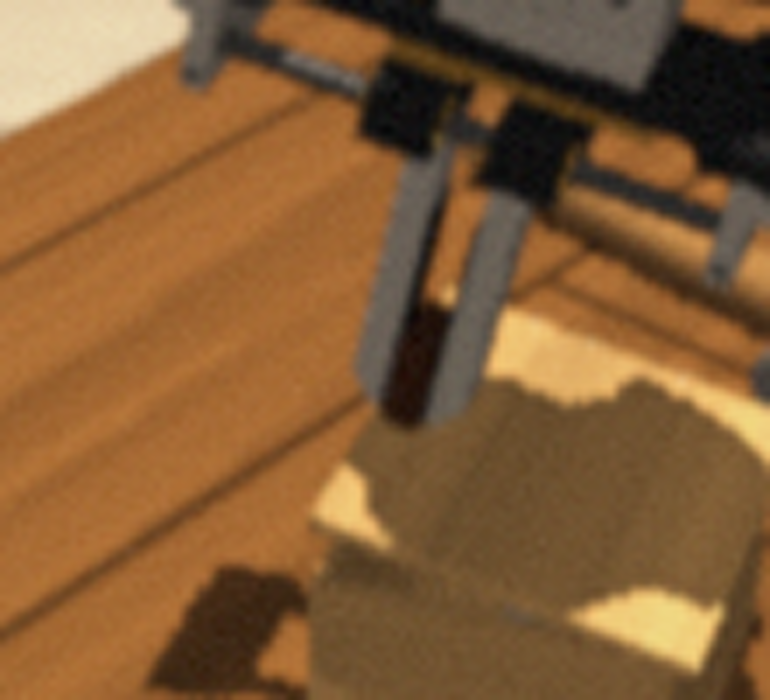

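Emit:
jog_arm(
  slide=[
    [0,0,-0.15],
    [0,0,-0.1],
    [0,0,0],
    [0,0,0],
  ],
  delta_rot=[
    [0,0,0],
    [0,0,0],
    [0,0,0],
    [0,0,0],
  ],
  fingers=[0,0,0,0],
)

```text
time_s: 10.1
tcp_pos: [623.8, -18.4, 86.0]
eef_rot: [2.945, -0.0, 1.944]
ft_force: [-0.8, 0.8, 6.5]
opening: 11.8
```

Emit:
jog_arm(
  slide=[
    [0,0,1.5],
    [0,0,1.5],
    [0,0,1.5],
    [0,0,1.0],
    [-2,-0.8,0],
    [-2,-0.8,0],
    [-3,-1.1,0],
    [-3,-1.1,0],
    [-3,-1.1,0],
    [-3,-1.1,0],
    [-2.2,-1.1,0],
    [0,0,0],
  ],
  delta_rot=[
    [0,0,0],
    [0,0,0],
    [0,0,0],
    [0,0,0],
    [-0.018,0.046,0],
    [-0.018,0.046,0],
    [-0.018,0.046,0],
    [-0.018,0.046,0],
    [0,0,0],
    [0,0,0],
    [0,0,0],
    [0,0,0],
  ],
  fingers=[0,0,0,0,0,0,0,0,0,0,0,0],
)

```text
time_s: 11.6
tcp_pos: [439.7, -89.9, 140.2]
eef_rot: [-3.14, -0.001, 1.941]
ft_force: [-0.0, 0.1, -2.4]
opening: 11.8
```

Run:
```python
from ov import *
s=Cam("side"); s.crop(310,130,200,150,4,"s9.png"); q=robot.sense();print(q["tcp_pos"],q["eef_rot"],q["ft_force"],q["opening"])
t=Cam("top"); t.crop(260,110,160,150,4,"t9.png")
```

```text
[441.42782854 -89.77262923 140.37714552] [3.14129788e+00 1.62605712e-04 1.94125645e+00] [ 0.37539388 -0.40252477 -0.82999996] 11.54300940910573
```

View pics/s9.png

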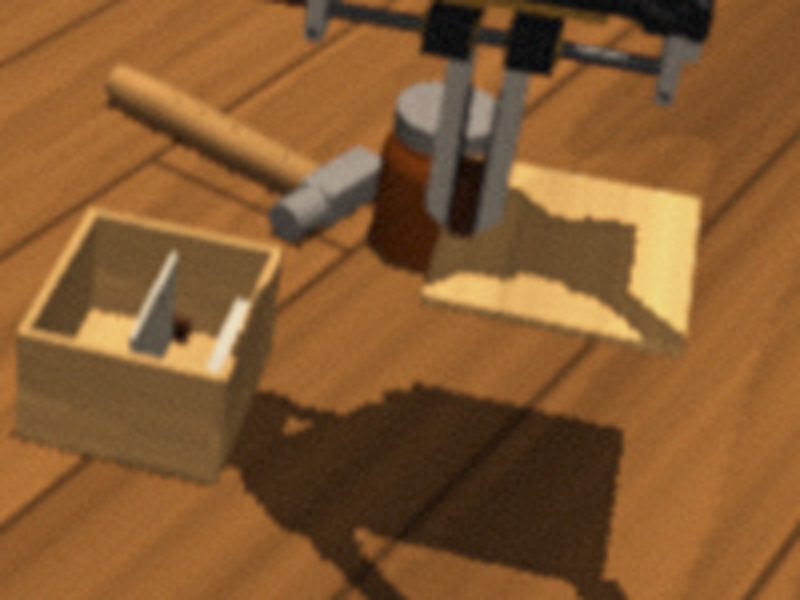

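View pics/t9.png

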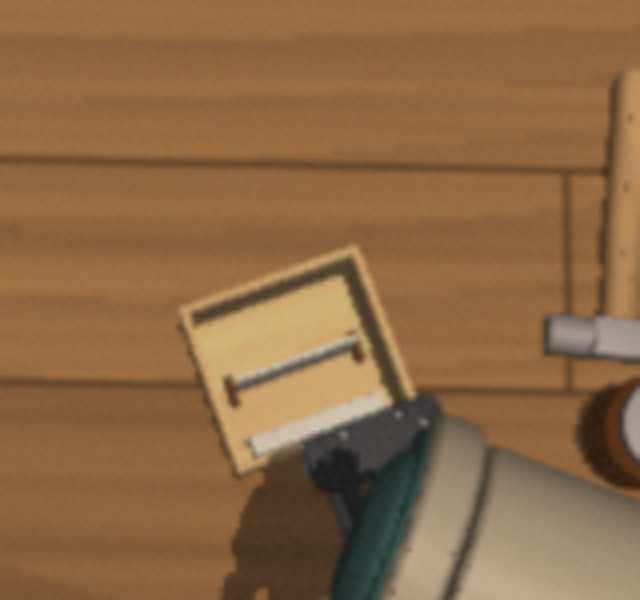

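Emit:
jog_arm(
  slide=[
    [0,0,-2],
    [0,0,-2.5],
    [0,0,-2.5],
    [0,0,-2.5],
    [0,0,-1.5],
    [0,0,-0.8],
    [0,0,0],
  ],
  delta_rot=[
    [0,0,0],
    [0,0,0],
    [0,0,0],
    [0,0,0],
    [0,0,0],
    [0,0,0],
    [0,0,0],
  ],
  fingers=[0,0,0,0,0,0,0],
)

```text
time_s: 12.58
tcp_pos: [442.6, -89.4, 21.8]
eef_rot: [-3.141, -0.0, 1.943]
ft_force: [-0.0, 0.1, -2.2]
opening: 11.9
```

Emit:
jog_arm(
  slide=[
    [0,0,-0.4],
    [0,0,-0.3],
    [0,0,0],
  ],
  delta_rot=[
    [0,0,0],
    [0,0,0],
    [0,0,0],
  ],
  fingers=[0,0,0],
)

```text
time_s: 12.95
tcp_pos: [442.2, -89.6, 15.1]
eef_rot: [3.141, 0.0, 1.943]
ft_force: [-0.3, -1.1, -1.0]
opening: 11.6
```

Emit:
jog_arm(
  slide=[
    [0,0,-0.3],
    [0,0,-0.2],
    [0,0,0],
  ],
  delta_rot=[
    [0,0,0],
    [0,0,0],
    [0,0,0],
  ],
  fingers=[0,0,0],
)

```text
time_s: 13.32
tcp_pos: [442.1, -89.5, 9.9]
eef_rot: [-3.141, -0.0, 1.943]
ft_force: [-0.3, 0.9, -2.5]
opening: 11.8
```

Emit:
jog_arm(
  slide=[
    [0,0,-0.2],
    [0,0,-0.2],
    [0,0,0],
  ],
  delta_rot=[
    [0,0,0],
    [0,0,0],
    [0,0,0],
  ],
  fingers=[0,0,0],
)

```text
time_s: 13.7
tcp_pos: [442.1, -89.5, 5.9]
eef_rot: [-3.141, -0.0, 1.943]
ft_force: [-0.2, 0.1, -1.8]
opening: 11.5
```

Emit:
jog_arm(
  slide=[
    [0,0,-0.2],
    [0,0,-0.1],
    [0,0,0],
  ],
  delta_rot=[
    [0,0,0],
    [0,0,0],
    [0,0,0],
  ],
  fingers=[0,0,0],
)

```text
time_s: 14.08
tcp_pos: [442.2, -89.5, 3.0]
eef_rot: [-3.142, -0.0, 1.943]
ft_force: [0.4, -0.5, -2.0]
opening: 11.9
```

Emit:
jog_arm(
  slide=[
    [0,0,-0.1],
    [0,0,-0.1],
    [0,0,0],
  ],
  delta_rot=[
    [0,0,0],
    [0,0,0],
    [0,0,0],
  ],
  fingers=[0,0,0],
)

```text
time_s: 14.45
tcp_pos: [442.3, -89.6, 2.8]
eef_rot: [3.141, 0.0, 1.943]
ft_force: [-4.4, 1.7, 15.1]
opening: 11.8
```

Run:
```python
from ov import *
s=Cam("side"); s.crop(360,150,130,120,6,"s10.png"); q=robot.sense();print(q["tcp_pos"],q["eef_rot"],q["ft_force"],q["opening"])
```

```text
[442.37599451 -89.5836055    2.81355087] [3.14108569e+00 4.92905867e-04 1.94294365e+00] [-3.14477154  1.49099707 15.38237207] 11.621785585287975
```

View pics/s10.png

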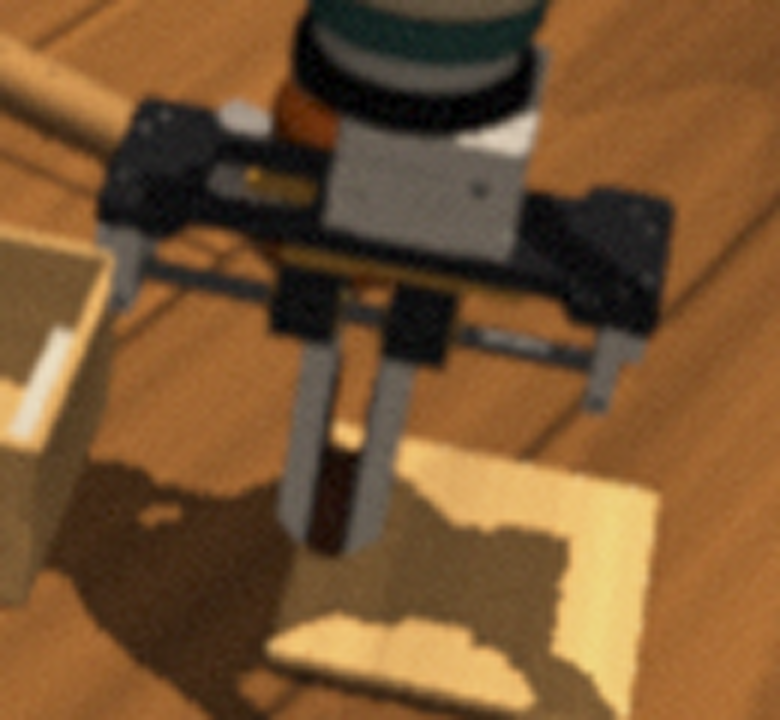

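Emit:
jog_arm(
  slide=[
    [0,0,0.15],
    [0,0,0],
    [0,0,0],
    [0,0,0],
    [0,0,0],
    [0,0,1],
    [0,0,2],
    [0,0,3],
    [0,0,4],
    [0,0,4],
  ],
  delta_rot=[
    [0,0,0],
    [0,0,0],
    [0,0,0],
    [0,0,0],
    [0,0,0],
    [0,0,0],
    [0,0,0],
    [0,0,0],
    [0,0,0],
    [0,0,0],
  ],
  fingers=[0,0.35,0.35,0.35,0.35,0.35,0.35,0.35,0.35,0.35],
)

```text
time_s: 15.75
tcp_pos: [442.1, -89.5, 144.4]
eef_rot: [3.141, 0.0, 1.943]
ft_force: [0.6, -0.3, -0.4]
opening: 32.8
```

Run:
```python
from ov import *
s=Cam("side"); s.crop(290,130,220,170,3,"s11.png"); q=robot.sense();print(q["tcp_pos"],q["eef_rot"],q["ft_force"],q["opening"])
t=Cam("top"); t.crop(270,150,120,140,4,"t11.png")
```

```text
[445.64286728 -90.70527099 149.45726988] [3.13357848 0.00697126 1.94295298] [ 1.47922534 -0.15571585  2.10433143] 32.968093560388965
```

View pics/s11.png

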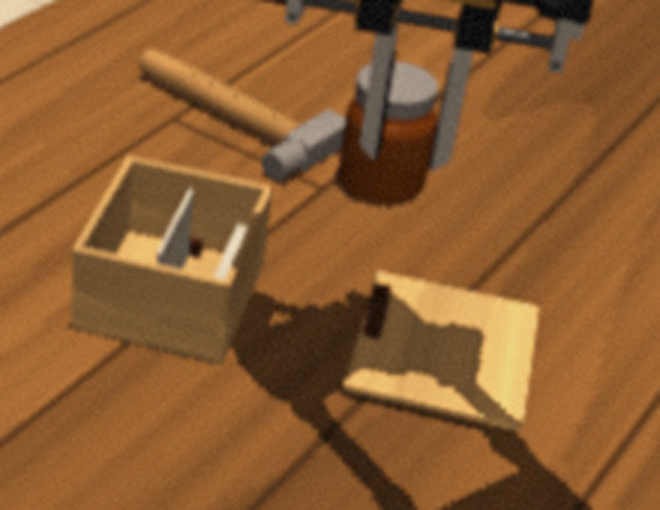

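View pics/t11.png

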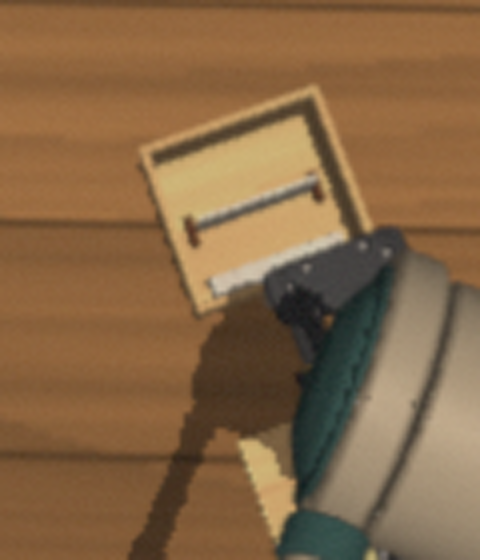

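Emit:
jog_arm(
  slide=[
    [0.9,5,0.3],
    [0.9,5,0.3],
    [0.9,5,0.3],
    [0.9,5,0],
    [0.9,5,0],
    [0.9,5,0],
    [0.9,5,0],
    [0.5,5,0],
    [0,0,0],
    [0,0,0],
  ],
  delta_rot=[
    [0,0,-0.077],
    [0,0,-0.077],
    [0,0,-0.077],
    [0,0,-0.077],
    [0,0,-0.077],
    [0,0,-0.077],
    [0,0,-0.077],
    [0,0,-0.077],
    [0,0,0],
    [0,0,0],
  ],
  fingers=[0.75,0.75,0.75,0.75,0.75,0.75,0.75,0.75,0.75,0.75],
  grip_force=25,
)

```text
time_s: 17.1
tcp_pos: [509.5, 309.7, 150.8]
eef_rot: [-3.14, 0.002, 1.328]
ft_force: [-0.3, -0.6, 0.5]
opening: 70.2
```

Run:
```python
from ov import *
q=robot.sense();print(q["tcp_pos"],q["eef_rot"],q["ft_force"],q["opening"])
s=Cam("side"); ov(s,170,170,150,180,4,"s12.png",-.245,(1,-1,31)); 
t=Cam("top"); t.crop(270,150,120,140,5,"t12.png"); cv2.imwrite("pics/t12f.png",t.im)
```

```text
[509.46779317 309.69381215 150.80361456] [-3.14043965e+00  1.99972704e-03  1.32787678e+00] [-0.3315371  -0.62768352  0.47707231] 70.16329694912113
```

View pics/s12.png

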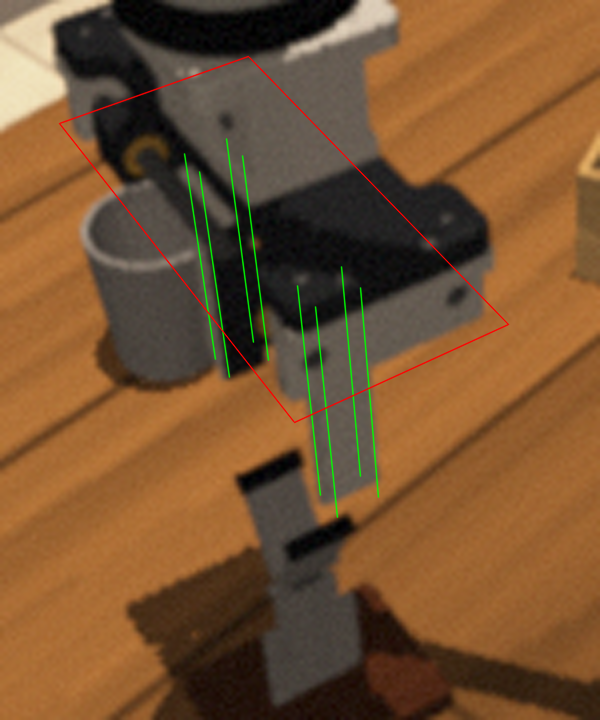

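View pics/t12f.png

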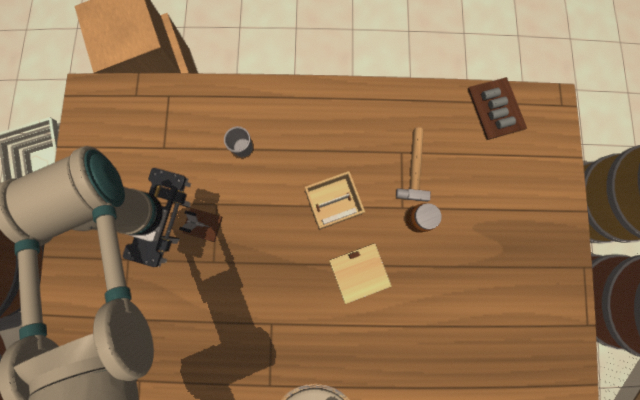

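View pics/t12.png

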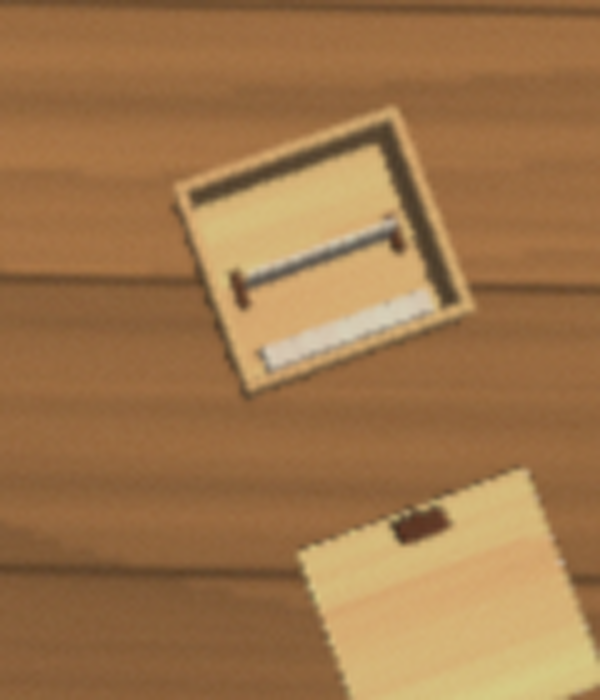

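Run:
```python
from fit import *
from ov import ov
np.set_printoptions(precision=2,suppress=True)
t=Cam("top"); ov(t,80,150,160,140,5,"t13.png",-.245,(1,-1,31)); s=Cam("side")
def rect(a,b,z): return [(a,b,z),(a,-b,z),(-a,-b,z),(-a,b,z)]
T=(t,rect(55,60,70),cr([(180,187),(393,108),(473,307),(250,394)],270,150,5))
print(*fit([T],[579,-37,.37]))
C=(t,[(0,40,67),(0,-40,67)],cr([(243,277),(395,223)],270,150,5))
print(*fit([C],[579,-37,.37])); print(*fit([C,T],[579,-37,.37]))
s.crop(300,180,85,80,8,"s13.png")
```

```text
[579.57 -38.85   0.38] [[-1.34  0.07]
 [ 0.67 -0.43]
 [ 0.65  0.41]
 [ 0.03 -0.09]]
[578.93 -36.53   0.36] [[ 0.2  -0.07]
 [-0.2   0.07]]
[579.36 -38.08   0.37] [[ 0.88 -0.06]
 [ 0.36 -0.25]
 [-1.63  0.1 ]
 [ 0.4  -0.33]
 [ 0.33  0.53]
 [-0.33 -0.03]]
```

View pics/t13.png

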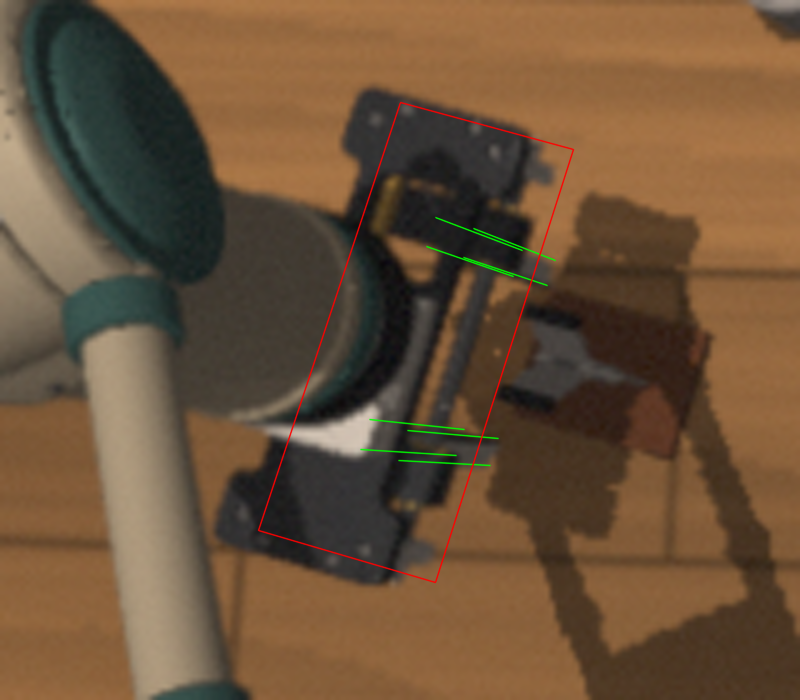

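View pics/s13.png

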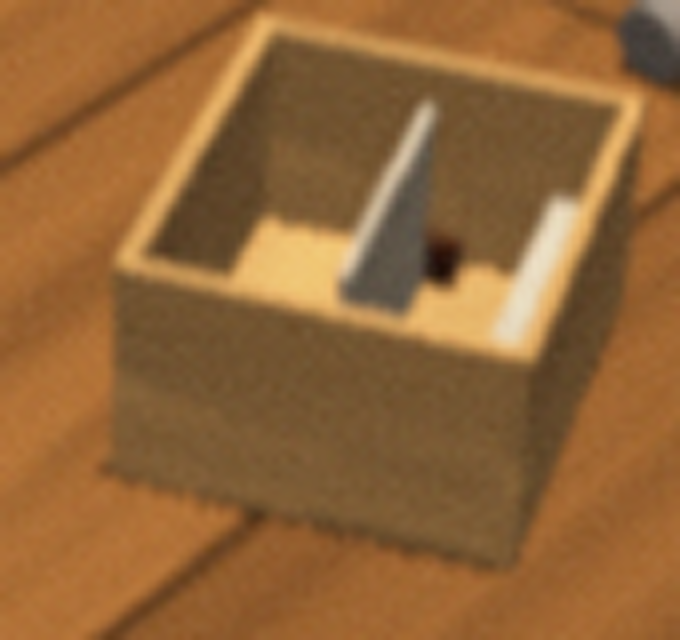

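Run:
```python
from fit import *
np.set_printoptions(precision=2,suppress=True)
t=Cam("top"); s=Cam("side")
def rect(a,b,z): return [(a,b,z),(a,-b,z),(-a,-b,z),(-a,b,z)]
T=(t,rect(55,60,70),cr([(180,187),(393,108),(473,307),(250,394)],270,150,5))
C=(t,[(0,40,67),(0,-40,67)],cr([(243,277),(395,223)],270,150,5))
S=(s,rect(55,60,70),cr([(118,265),(265,18),(643,102),(535,360)],300,180,8))
CS=(s,[(0,40,67),(0,-40,67)],cr([(346,282),(428,104)],300,180,8))
for o in([S],[CS],[S,CS],[T,C,S,CS]): x,r=fit(o,[579,-37,.37]); print(x,abs(r).max())
```

```text
[579.41 -37.11   0.37] 0.6969753864640325
[579.19 -36.06   0.39] 0.3280563193636681
[579.33 -36.76   0.37] 0.5698899574925917
[579.5  -37.52   0.37] 1.8465158737839147
```

Emit:
jog_arm(
  slide=[
    [0.2,0,-1.5],
    [0,0,-1.5],
    [0,0,-1],
    [0,0,0],
  ],
  delta_rot=[
    [0,0,0],
    [0,0,0],
    [0,0,0],
    [0,0,0],
  ],
  fingers=[0.75,0.75,0.75,0.75],
)

```text
time_s: 17.9
tcp_pos: [511.3, 310.0, 110.0]
eef_rot: [-3.139, 0.002, 1.327]
ft_force: [-0.2, 0.2, 0.6]
opening: 70.4
```

Run:
```python
from ov import *
q=robot.sense();print(q["tcp_pos"],q["eef_rot"],q["ft_force"],q["opening"])
s=Cam("side"); ov(s,190,220,120,150,5,"s14.png",-.245,(1,-1,31)); 
t=Cam("top"); t.crop(130,180,120,90,6,"t14.png")
```

```text
[511.34623241 310.02718448 110.01420235] [-3.13935989e+00  1.89117561e-03  1.32688986e+00] [-0.21755405  0.16280805  0.60265283] 70.42098128922883
```

View pics/s14.png

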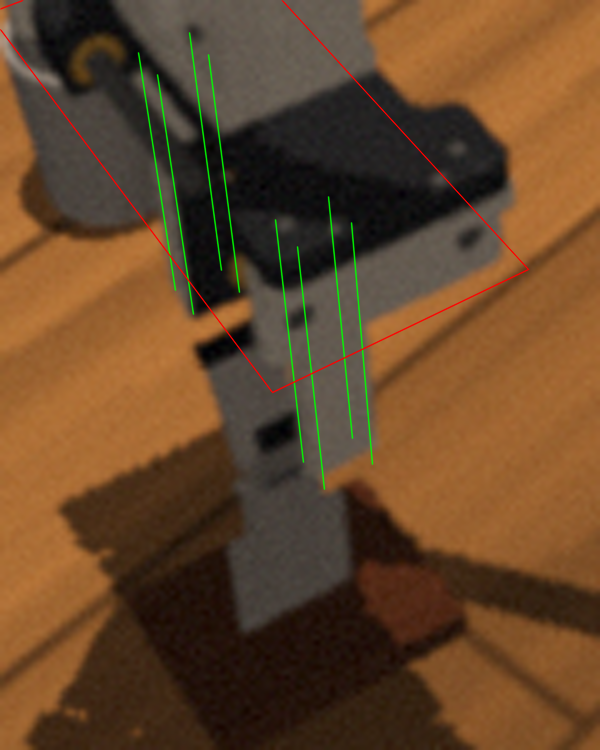

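View pics/t14.png

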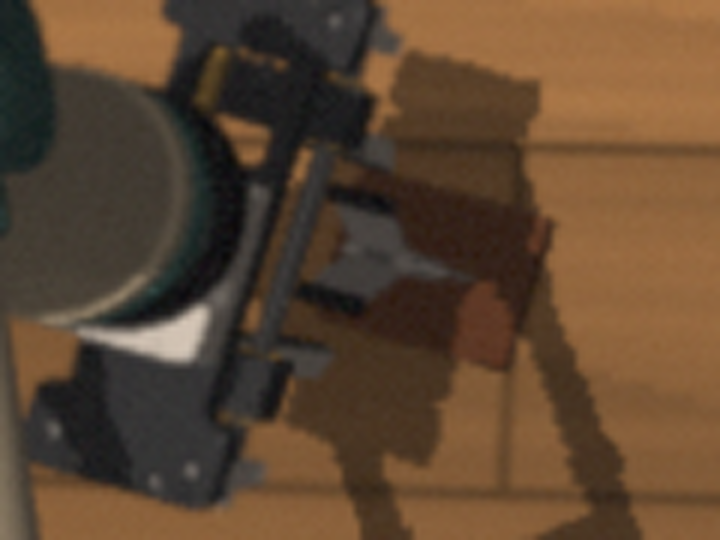

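Emit:
jog_arm(
  slide=[
    [0.2,0,-0.6],
    [0,0,-0.8],
    [0,0,-0.7],
    [0,0,0],
  ],
  delta_rot=[
    [0,0,0],
    [0,0,0],
    [0,0,0],
    [0,0,0],
  ],
  fingers=[0.75,0.75,0.75,0.75],
)

```text
time_s: 18.5
tcp_pos: [513.7, 310.1, 89.7]
eef_rot: [-3.14, 0.001, 1.327]
ft_force: [0.4, 0.4, 0.3]
opening: 70.4
```

Run:
```python
from ov import *
q=robot.sense();print(q["tcp_pos"],q["eef_rot"],q["ft_force"],q["opening"])
s=Cam("side"); s.crop(190,220,120,150,5,"s15.png"); 
t=Cam("top"); t.crop(130,180,120,90,6,"t15.png")
```

```text
[513.66828722 310.1419156   89.70372991] [-3.14034232e+00  1.12104750e-03  1.32680482e+00] [0.35087241 0.41990354 0.26562026] 70.37746157327797
```

View pics/s15.png

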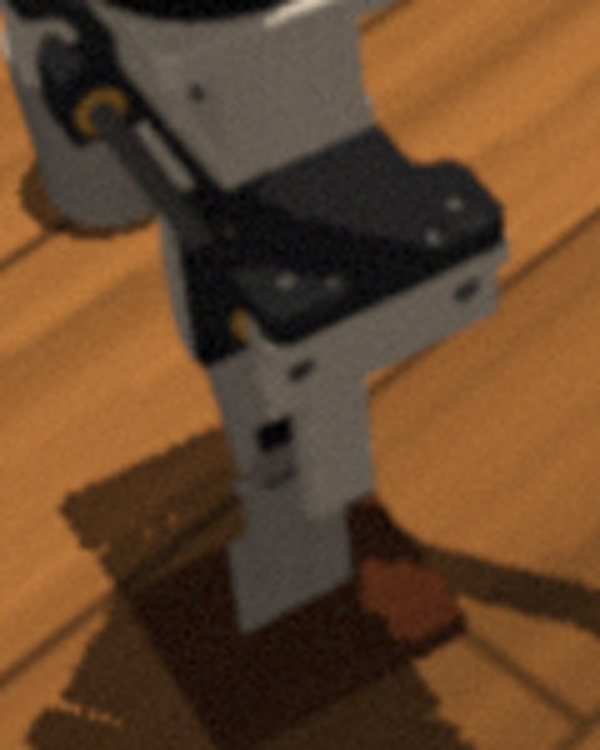

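View pics/t15.png

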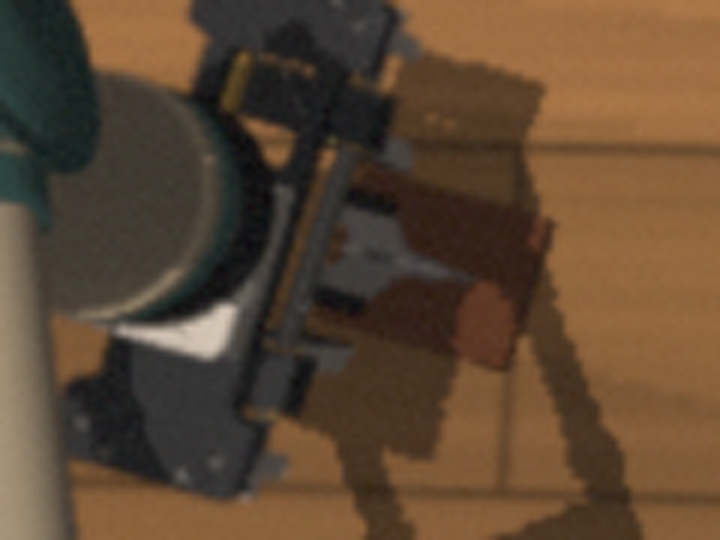

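Emit:
jog_arm(
  slide=[
    [0.05,0.3,0],
    [0,0,0],
    [0,0,0],
    [0,0,0],
    [0,0,0],
    [0,0,0],
    [0,0,0],
  ],
  delta_rot=[
    [0,0,0],
    [0,0,0],
    [0,0,0],
    [0,0,0],
    [0,0,0],
    [0,0,0],
    [0,0,0],
  ],
  fingers=[0.75,0.4,0.2,0,0,0,0],
  grip_force=25,
)

```text
time_s: 19.48
tcp_pos: [514.7, 313.4, 90.5]
eef_rot: [-3.142, 0.0, 1.327]
ft_force: [-0.1, -0.3, -0.6]
opening: 15.5
```

Run:
```python
from ov import *
q=robot.sense();print(q["tcp_pos"],q["eef_rot"],q["ft_force"],q["ft_torque"],q["opening"])
s=Cam("side"); s.crop(190,220,120,150,5,"s16.png"); 
t=Cam("top"); t.crop(130,180,120,90,6,"t16.png")
```

```text
[514.7089737  313.40945539  90.5070062 ] [-3.14154189e+00  1.29228434e-04  1.32678707e+00] [-0.11572667 -0.33748839 -0.58756242] [-0.02885318 -0.09747618 -0.04615261] 15.489026348653816
```

View pics/s16.png

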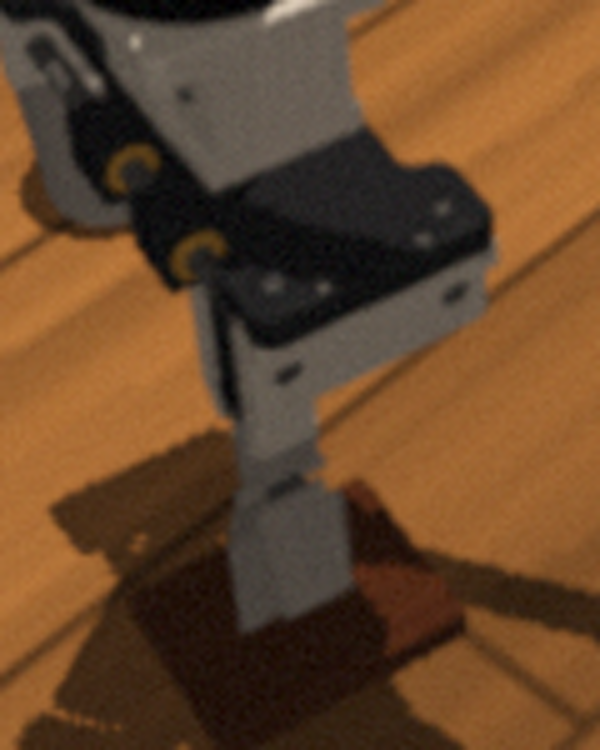

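View pics/t16.png

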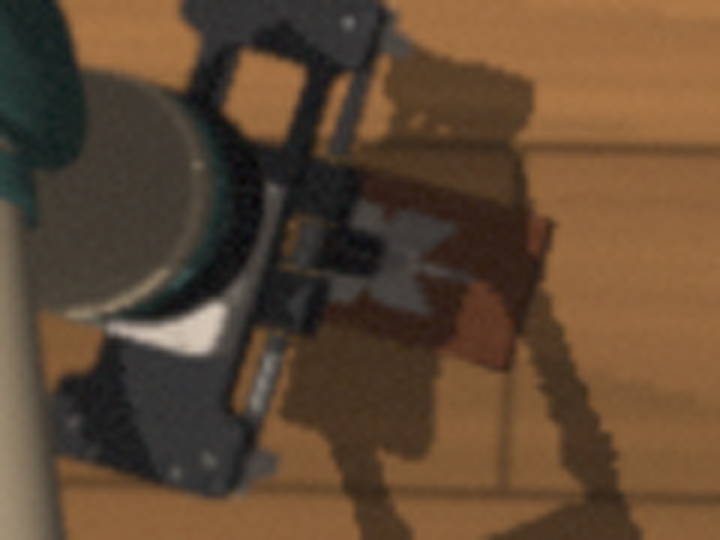

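Emit:
jog_arm(
  slide=[
    [0,0,0.5],
    [0,0,1],
    [0,0,1.5],
    [0,0,2],
    [0,0,2],
    [0,0,1],
    [0,0,0],
  ],
  delta_rot=[
    [0,0,0],
    [0,0,0],
    [0,0,0],
    [0,0,0],
    [0,0,0],
    [0,0,0],
    [0,0,0],
  ],
  fingers=[0,0,0,0,0,0,0],
)

```text
time_s: 20.45
tcp_pos: [515.3, 313.7, 171.8]
eef_rot: [3.14, -0.001, 1.327]
ft_force: [-1.1, -0.3, 0.5]
opening: 15.8
```

Run:
```python
from ov import *
q=robot.sense();print(q["tcp_pos"],q["eef_rot"],q["ft_force"],q["opening"])
s=Cam("side"); s.crop(180,190,120,150,5,"s17.png"); 
t=Cam("top"); t.crop(130,180,120,90,6,"t17.png")
```

```text
[515.29877308 313.70992194 171.82788165] [ 3.13970917e+00 -1.42039299e-03  1.32683668e+00] [-1.12302411 -0.30718678  0.46573382] 15.76136550480807
```

View pics/s17.png

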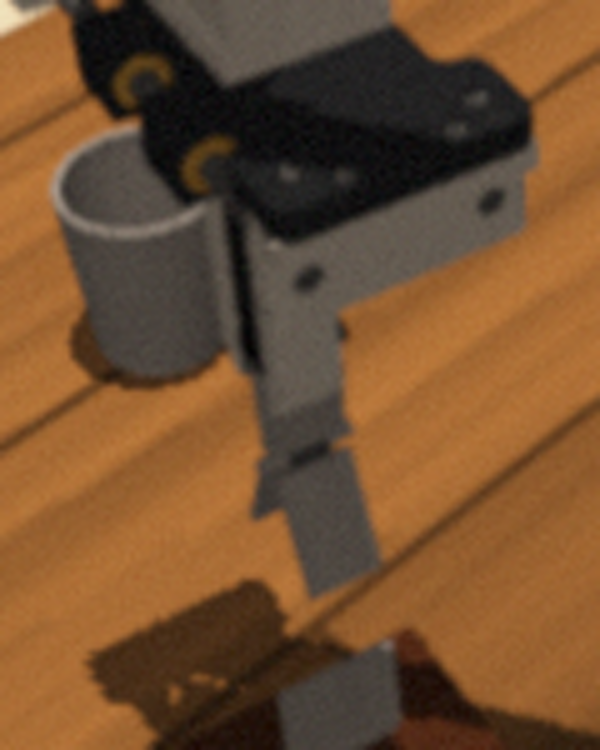

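View pics/t17.png

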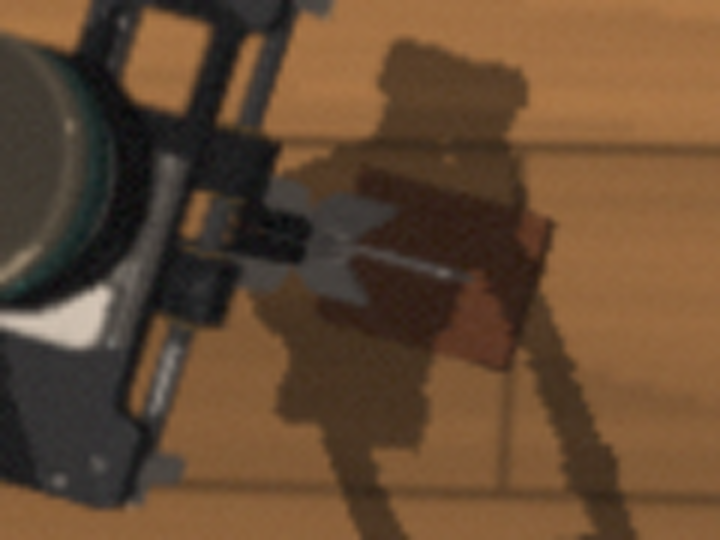

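Emit:
jog_arm(
  slide=[
    [0.3,-2,0],
    [0.7,-3.5,0],
    [0.8,-4.5,0],
    [0.8,-4.5,0],
    [0.8,-4.5,0],
    [0.8,-4.5,0],
    [0.8,-4.5,0],
    [0.7,-3.5,0],
    [0.4,-2,0],
    [0.2,-1.2,0],
    [0,0,0],
    [0,0,0],
  ],
  delta_rot=[
    [0,0,0.05],
    [0,0,0.06],
    [0,0,0.07],
    [0,0,0.07],
    [0,0,0.07],
    [0,0,0.07],
    [0,0,0.07],
    [0,0,0.07],
    [0,0,0.056],
    [0,0,0.03],
    [0,0,0],
    [0,0,0],
  ],
  fingers=[0,0,0,0,0,0,0,0,0,0,0,0],
)

```text
time_s: 22.05
tcp_pos: [577.3, -33.0, 170.0]
eef_rot: [-3.141, -0.001, 1.943]
ft_force: [-0.5, 0.2, -0.3]
opening: 15.6
```

Run:
```python
from ov import *
q=robot.sense();print(q["tcp_pos"],q["eef_rot"],q["ft_force"],q["opening"])
s=Cam("side"); s.crop(290,110,100,150,5,"s18.png"); 
t=Cam("top"); t.crop(270,130,120,110,6,"t18.png")
```

```text
[577.28142814 -32.99535196 169.99273753] [-3.14071554e+00 -1.08316161e-03  1.94251126e+00] [-0.50596593  0.17647384 -0.33830232] 15.640701681104007
```

View pics/s18.png

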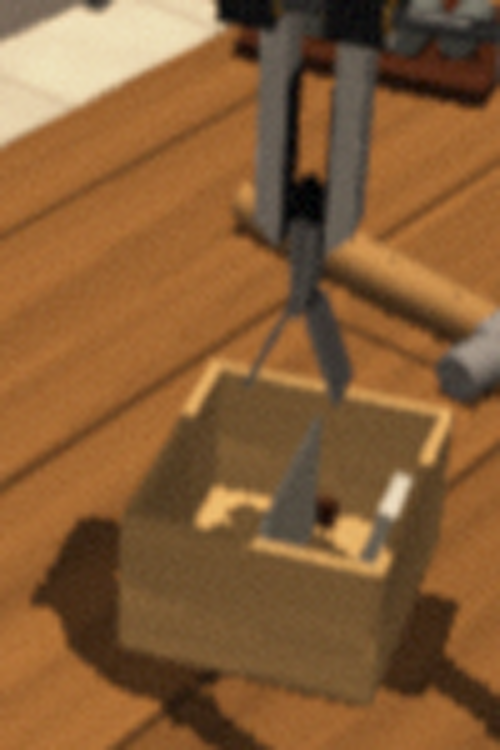

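View pics/t18.png

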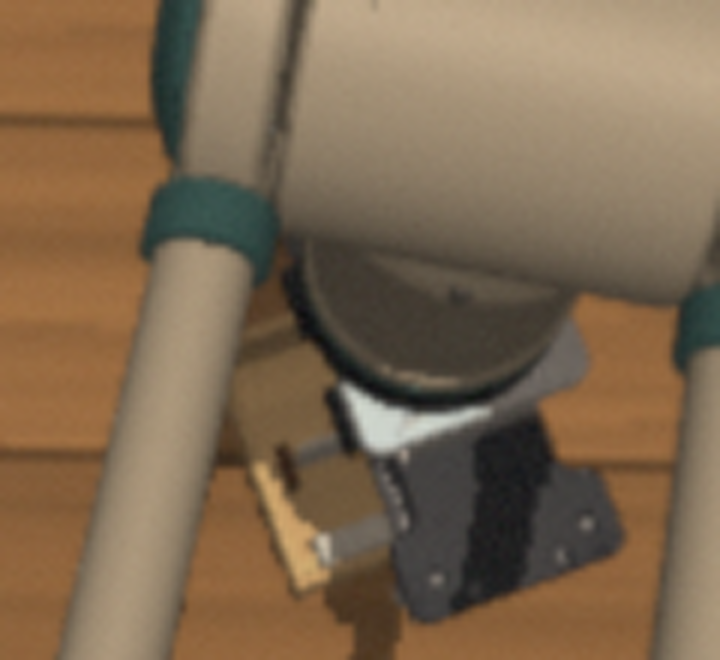

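```bash
cat > clipov.py <<'E'
from h import *
def clipov(s,pin,yaw,x,y,w,h,k,name,th=.36):
    im=cv2.resize(s.im[y:y+h,x:x+w],None,fx=k,fy=k,interpolation=cv2.INTER_CUBIC)
    c,sn=np.cos(yaw),np.sin(yaw)
    def L(a,b,col):
        P=[np.array([pin[0]+c*p[0]-sn*p[1],pin[1]+sn*p[0]+c*p[1],pin[2]+p[2]]) for p in(a,b)]
        a,b=[tuple(np.round((s.proj(p)[0]-[x,y]+.5)*k).astype(int)) for p in P];cv2.line(im,a,b,col,1,cv2.LINE_AA)
    for sg in(1,-1):
        for xo in (17.5,20.5):
            for yy in(-12,12): L((sg*2,yy,-3),(sg*xo,yy,-42),(0,255,0))
            L((sg*xo,-12,-42),(sg*xo,12,-42),(0,255,0))
        L((sg*4.5,-13,44),(sg*4.5,13,44),(0,0,255))
    L((0,-15,0),(0,15,0),(255,255,0))
    cv2.imwrite("pics/"+name,im)
E
python3 - <<'E'
from clipov import *
s=Cam("side"); p=robot.sense()["tcp_pos"]; print(p)
clipov(s,p-[-1.2,4.6,10.5],.372,310,130,70,75,10,"s19.png")
E
```

```text
[577.54352066 -32.852011   170.45876266]
```

View pics/s19.png

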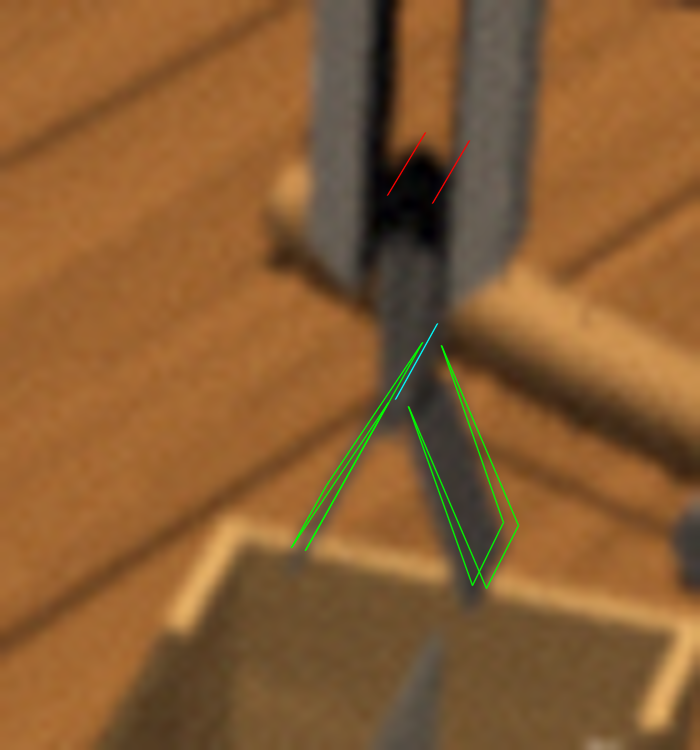

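Emit:
jog_arm(
  slide=[
    [0,-0.2,-1],
    [0,0,-1.2],
    [0,0,-1.2],
    [0,0,-0.6],
    [0,0,0],
  ],
  delta_rot=[
    [0,0,0],
    [0,0,0],
    [0,0,0],
    [0,0,0],
    [0,0,0],
  ],
  fingers=[0,0,0,0,0],
)

```text
time_s: 22.82
tcp_pos: [577.3, -35.5, 129.8]
eef_rot: [-3.14, -0.001, 1.943]
ft_force: [0.3, 0.3, -0.9]
opening: 15.5
```

Run:
```python
from clipov import *
s=Cam("side"); p=robot.sense()["tcp_pos"]; print(p,robot.sense()["ft_force"])
clipov(s,p-[-1.2,1.6,14.5],.372,305,140,70,75,10,"s20.png")
```

```text
[577.7779889  -35.5597123  130.38020003] [ 0.05863758 -0.18297828 -0.13213328]
```

View pics/s20.png

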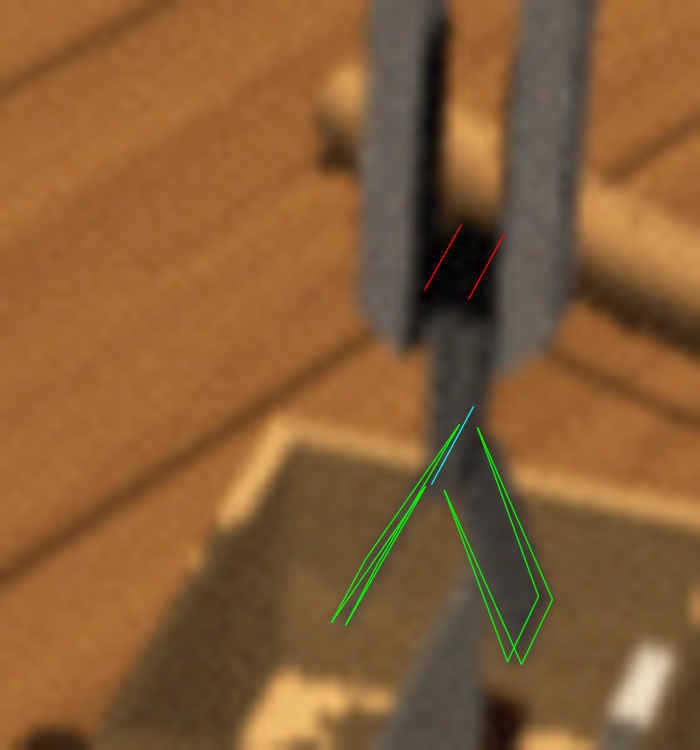

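Emit:
jog_arm(
  slide=[
    [0,0,-0.6],
    [0,0,-0.7],
    [0,0,0],
  ],
  delta_rot=[
    [0,0,0],
    [0,0,0],
    [0,0,0],
  ],
  fingers=[0,0,0],
)

```text
time_s: 23.25
tcp_pos: [577.2, -35.5, 116.9]
eef_rot: [-3.14, -0.001, 1.943]
ft_force: [-0.7, -0.3, -0.9]
opening: 15.6
```

Emit:
jog_arm(
  slide=[
    [0,0,-0.7],
    [0,0,-0.7],
    [0,0,0],
    [0,0,0],
  ],
  delta_rot=[
    [0,0,0],
    [0,0,0],
    [0,0,0],
    [0,0,0],
  ],
  fingers=[0,0,0,0],
)

```text
time_s: 23.75
tcp_pos: [577.8, -35.6, 103.6]
eef_rot: [3.142, 0.0, 1.943]
ft_force: [-0.2, -0.0, -0.1]
opening: 15.1
```

Run:
```python
from clipov import *
s=Cam("side"); q=robot.sense();p=q["tcp_pos"]; print(p,q["eef_rot"],q["ft_force"],q["opening"],q["time_s"])
clipov(s,p-[-1.2,1.6,14.5],.372,300,150,80,80,9,"s21.png")
s.crop(300,150,80,80,9,"s21r.png"); t=Cam("top"); t.crop(270,150,130,140,5,"t21.png")
```

```text
[577.92794598 -35.58354882 103.72071819] [3.14122922e+00 1.80331881e-04 1.94283225e+00] [ 0.42770751 -0.4500873  -0.35808635] 15.580647275372632 23.8
```

View pics/s21.png

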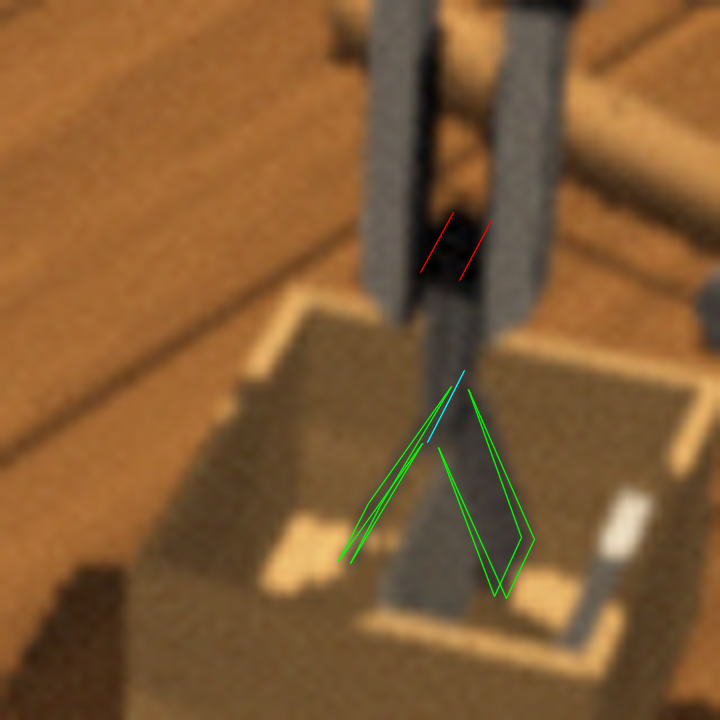

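View pics/s21r.png

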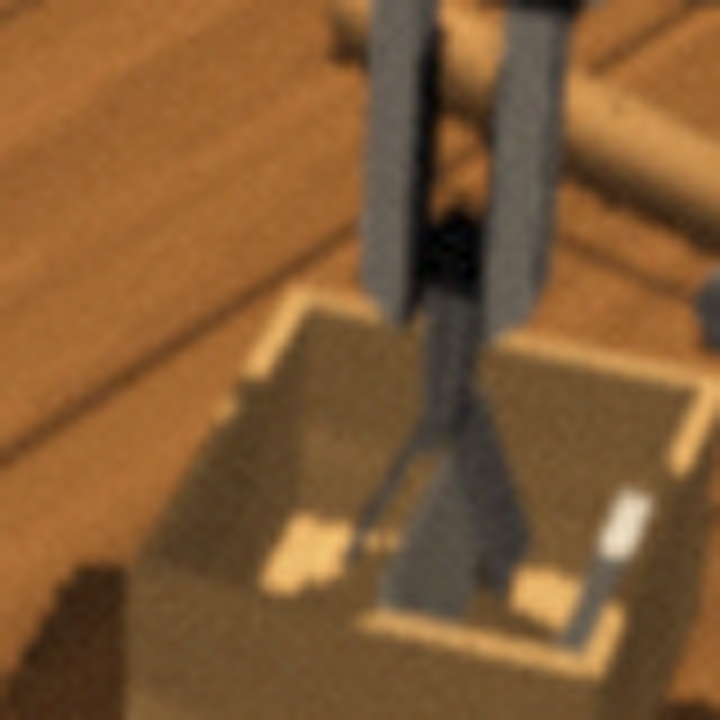

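View pics/t21.png

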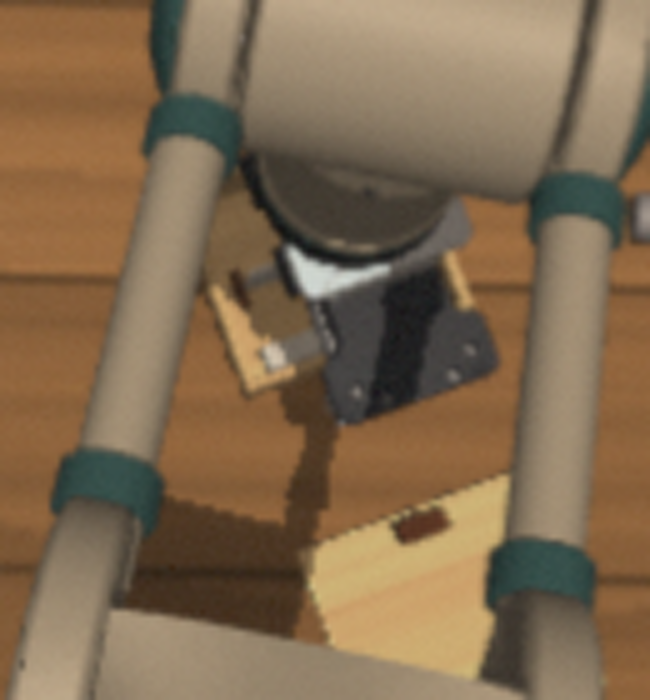

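Emit:
jog_arm(
  slide=[
    [0,0,0],
    [0,0,0],
    [0,0,0],
  ],
  delta_rot=[
    [0,0,0],
    [0,0,0],
    [0,0,0],
  ],
  fingers=[0,0,0],
)

```text
time_s: 24.22
tcp_pos: [577.8, -35.6, 103.7]
eef_rot: [3.141, 0.0, 1.943]
ft_force: [0.2, 0.6, -1.5]
opening: 15.8
```

Run:
```python
from bench import robot
q=robot.sense(); print(q["tcp_pos"],q["eef_rot"],q["ft_force"],q["opening"])
print(robot.job_done())
```

```text
[577.78398893 -35.56313918 103.68150625] [3.14137879e+00 6.85206075e-05 1.94276142e+00] [ 0.20139718  0.5725093  -1.53406174] 15.769665838984722
the job is handed in; nothing more can be done
None
```

I carried out the whole task and handed it in at about 24 s. No verdict is reported, so what follows rests on my own checks.

- **Lid tipped:** I gripped the lid by its tab and tipped it about 0.2 rad. Its far edge stayed on the box, with about 6.5 N pressing down through the lid.
- **Lid set down:** I lifted it off, levelled it and laid it on the table in front of the box. The last pictures show it flat, right way up and clear of the box.
- **Clip:** I squeezed it open on the stand, lifted it off and turned it to match the box. I then lowered it around the card.
- **Final clip position:** By overlaying a model on the side picture, I put the pin at about (579, -37, 89) mm. The card edge is then about 22 mm below the pin and within 1–2 mm of mid-gape. Wrist forces stayed near zero.
- **Bystanders:** The jar, tumbler and hammer looked unmoved whenever they were in view.

**Checks that disagreed:**
- **Height:** The fingertips touched the lid about 31 mm higher than the reported tool height implied. The pictures showed the same offset, roughly 25–31 mm. I treated it as a constant, and it held when the lid touched the table at the height I predicted.
- **Finger opening:** It read about 15.6 mm, against 17 mm expected with the clip at its open stop. The pictures show the jaws fully spread.
- **Clip height:** After pickup the clip sat about 4 mm lower in the pictures than I predicted. I corrected the final height for this.

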